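Stand the face-down swatch board up on its display stand

TASK

The colour swatch board is lying face down on the desk in front of the small black display stand. Without lifting it off the desk, gently push it square against the foot of the stand, then tip it up on that edge until it leans back flush on the stand, near the middle, colours facing the robot's side. Do not disturb the pencil cup or the candle.

Things in the scene. Friction and masses are not known exactly. Their poses are not given: they have to be found in the camera images.
- stand: Black steel open-frame stand, screwed to the desk (immovable). Front: flat plane 220 mm wide (y), 100 mm up the slope, leaning 12 degrees back from vertical, top away from the robot; its lowest 32 mm is a solid bar, the fence. Origin: where the middle of the front plane meets the desk. x: level, into the stand, away from the board; y: along the front; z up. Struts reach 90 mm behind the front.
- board: Stiff wooden swatch board 120 (x) x 160 (y) x 18 mm (z), 0.13 to 0.27 kg, face down: plain brown back up, colour chips beneath. Starts 35 to 75 mm short of the stand, within 25 mm of its middle line, up to 0.3 rad off square. Origin: centre of the underside; x towards the stand end, z up while flat (102 degrees from up when leaning flush). Friction varies.
- board_foot (a point): Axis of the board's fully rounded stand-side end (radius 9 mm), mid-width: 51 mm from the board's origin along its +x, 9 mm above the underside. This end rolls in the corner of desk and stand as the board is tipped. Touching the stand's foot, it lies 7 mm before the stand's origin and 9 mm above the desk. Axes as the board's.
- board_nose (a point): Lower edge of the thin nose at the board's blue end (robot side), mid-width: 60 mm from the board's origin along its -x, 13 mm above the underside, 111 mm from board_foot. A flat bevel runs under it from here down to x -30, z 0 mm; the nose is 5 mm thick above it. Fingers pushing this end level meet the nose first, with a gap below it. Axes as the board's.
- pencil_cup: Loose terracotta-coloured pencil cup, 72 mm wide, 90 mm high, with pencils up to 155 mm; 165 to 215 mm to one side of the stand's middle, beside the board. Origin: centre of the underside.
- candle: Loose white candle jar, 72 mm wide, 80 mm high, on the other side of the board (the two may be swapped). Origin: centre of the underside.
There are look-alikes about, which are no part of the job. There is more than one size of the board; the one meant has the size given above. Of the things shaped like the stand, the black one is meant.

How it is judged:
By the outcome, as a careful person would: the job done as asked, in the order asked, and still so for the second after the job is handed in, with the robot touching nothing.
It also fails if it takes over 61 s, if anything falls off the work surface, if the arm or the gripper's body presses on something with over 40 N, if the wrist force passes 120 N, or if a joint passes its speed limit or range.

ROBOT

A 7-joint arm with a two-finger parallel gripper is mounted at the origin on the work surface. World frame = base frame: x ahead of the robot, y to its left, z up, the work surface at z = 0. Lengths are in m, angles in rad, forces in N, time in s.
With the tool pointing down it reaches from about 0.425 to 0.825 m from the base axis. Payload 3.6 kg.
Tool frame: the origin (TCP) lies between the finger pads; the fingertips stand 19 mm ahead of it and the grasp point (between the pads) is the TCP (nose_length is the z of the fingertips in the tool frame, in m); z points along the fingers, y is the direction in which the jaws open and shut (so a half turn about z gives the same grasp; the last joint's range is limited). The gripper opens to 93 mm and grips with 3 to 60 N. Pads are 15 mm wide; open, the fingers measure 128 mm over their backs; the gripper's body (75 mm by 188 mm) begins 65 mm behind the grasp point.
Start: joints at [-1.373, 0.615, -0.013, 1.423, 0.008, 1.103, -0.04], TCP at [0.144, 0.634, 0.238] pointing down, gripper open.
Joint ranges: [-3.12, 3.12], [-0.3, 2.06], [-1.34, 1.32], [0.26, 2.42], [-1.36, 4.5], [0.01, 1.98], [-2.84, 2.84]. Speed limits (rad/s): [2.79, 2.79, 3.14, 3.14, 3.14, 3.14, 3.14].

INTERFACE

Orientations are given as a unit quaternion [w, x, y, z].
In Python, from workcell import * gives the robot as it stands.
- The arm moves only by the tool carry_out, never from a script. Its argument "deltas" is a list of rows, each a list of 6 numbers: the shift along the tool's x, y, z in mm, then the turn, a rotation vector about the tool's x, y, z in degrees. A call has exactly 10 rows; each row shifts and turns the commanded pose from where the row before left it, along the tool's axes as they then stand; what a row does not reach is not made up. A row lasts 1/10 s, in which the tool goes at most 50 mm and 8.59 degrees, less where a joint would pass 70% of its speed; a pose out of reach is approached as far as the arm can. A call with a gripper value outside its range is refused whole. "claw" is the gripper's target within -1 to 1 (fully open at 1, half-way at 0, shut at -1), set as the call begins (left out, the last holds). The fingers move at their own pace and stop on an object; "force" is the grip in N (left out, the last holds). Time passes only in rows, so rows that do not move let the fingers close, or fill a call up. It gives the time, the measured TCP pose, the force and the opening at its end, in the units of the state.
- read_state(): the state, without advancing time (a new reading comes with each control period).
- capture(name): name is "scene" or "top" or "wrist"; returns a dict with "img" (384x512x3 uint8, red, green, blue), "fx", "fy", "cx", "cy" (pixels), "rvec" (rotation vector, rad) and "tvec" (3), from world to camera coordinates, as OpenCV has them. Camera axes: x right, y down, z forward; pixel columns grow to the right and rows downward; lengths in m; the calibration is good to about 2 mm. The wrist camera is an equidistant fisheye: a pixel r from the principal point sees the ray r / f radians off the axis. A picture is of the moment at which its call begins. There is no depth.
- hand_in(): hands the job in, once; it reports no verdict.
The state is a dict: "time": time; "q": joint angles; "joint_velocities": joint speeds; "effort": joint torques, N m; "tool_pos": TCP position; "eef_rot": TCP orientation; "force": force on the tool from outside, world axes, zero at the start; "moment": the same for the moment, N m; "width": finger opening in m.
Only numpy, scipy, OpenCV 4.12 (cv2) and the standard library are available. Lean on these libraries where they do the work, as an engineer would, in place of code of your own. Each camera call takes 0.05 s, during which the arm holds its last target.

## Working session

There is one attempt and no reset: what is moved stays moved. The work goes in short steps, Python scripts to look and compute and a tool call to move; the robot and the scene stay as the last step left them, time stands still between calls to the robot, and variables do not carry over. Pictures are saved under pics/ and viewed, and the job is handed in when it is done.

Besides the shell and the picture viewer there is one more tool, called after ">>>" in YAML: its name, and indented under it one key for each argument. carry_out: Moves the arm, as the interface text tells. Its arguments: {"type":"object","properties":{"deltas":{"type":"array","items":{"type":"array","items":{"type":"number"}}},"claw":{"type":"number"},"force":{"type":"number"}},"required":["deltas"]}

```bash
ls; mkdir -p pics; python3 - <<'E'
from workcell import *
import cv2
s=read_state();print(s)
for n in ["scene","top","wrist"]:
    c=capture(n);cv2.imwrite(f"pics/{n}0.png",c["img"][:,:,::-1]);print(n,{k:v for k,v in c.items() if k!="img"})
E
```

```text
pics
{'time': 0.0, 'q': array([-1.37350868,  0.61592711, -0.01261165,  1.42486501,  0.00809477,
        1.10336806, -0.04039521]), 'joint_velocities': array([-8.09521762e-04, -2.18787966e-03,  1.62208074e-05,  2.33481162e-04,
       -1.14646560e-03, -8.30953464e-04,  4.83748346e-05]), 'effort': array([ 8.06928219e-04, -4.58928001e+01,  2.09576832e-01, -1.65746301e+01,
       -6.09772559e-02,  2.01963790e-02,  2.10190151e-04]), 'tool_pos': array([0.14408152, 0.63308878, 0.23648721]), 'eef_rot': array([-1.24053440e-04,  1.11628172e-01,  9.93749247e-01, -1.25261202e-03]), 'force': array([-0.36312402, -0.2159065 , -1.07080641]), 'moment': array([-0.03823042,  0.05196499, -0.05620157]), 'width': 0.0931652496469764}
scene {'fx': 347.5236314221044, 'fy': 347.5236314221044, 'cx': 253.93311252899622, 'cy': 184.60210039203196, 'rvec': array([ 1.28340291,  2.39730205, -0.84297932]), 'tvec': array([ 0.2318887 , -0.28168355,  1.29734054])}
top {'fx': 489.75043644182614, 'fy': 489.75043644182614, 'cx': 256.7736352160079, 'cy': 190.284798581954, 'rvec': array([ 2.15646026, -2.10631545,  0.1967137 ]), 'tvec': array([0.04750901, 0.45173981, 1.08545631])}
wrist {'fx': 297.3186396354542, 'fy': 297.3186396354542, 'cx': 256.2572330568795, 'cy': 195.3422367402839, 'rvec': array([-2.28918034, -1.82764224, -0.23403588]), 'tvec': array([-0.64979727, -0.03062557,  0.39095912])}
```

View pics/scene0.png

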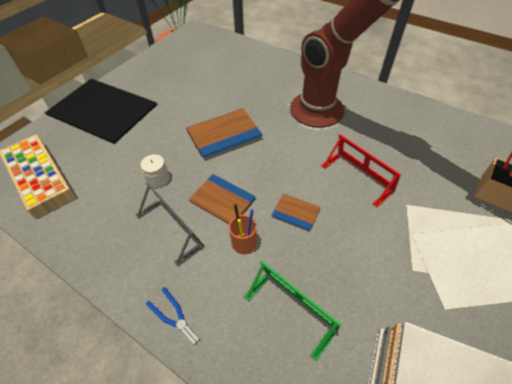

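View pics/top0.png

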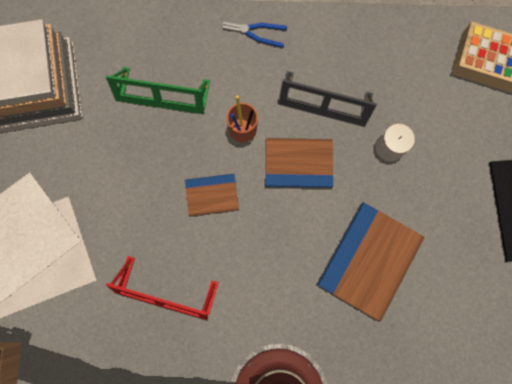

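View pics/wrist0.png

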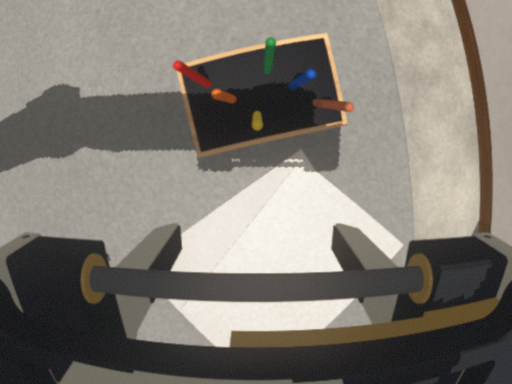

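```bash
cat > h.py <<'E'
from workcell import *
import cv2, numpy as np
from scipy.spatial.transform import Rotation as R
def ray(c,u,v):
    Rm=cv2.Rodrigues(c["rvec"])[0]; d=np.array([(u-c["cx"])/c["fx"],(v-c["cy"])/c["fy"],1.])
    return -Rm.T@c["tvec"], Rm.T@d
def pix2z(c,u,v,z):
    o,d=ray(c,u,v); return (o+d*(z-o[2])/d[2])
def proj(c,P):
    return cv2.projectPoints(np.array(P,float).reshape(-1,1,3),c["rvec"],c["tvec"],np.array([[c["fx"],0,c["cx"]],[0,c["fy"],c["cy"]],[0,0,1]]),None)[0].reshape(-1,2)
def crop(c,name,u0,u1,v0,v1,k):
    cv2.imwrite(f"pics/{name}.png",cv2.resize(c["img"][v0:v1,u0:u1,::-1],None,fx=k,fy=k,interpolation=cv2.INTER_CUBIC))
def st():
    s=read_state(); r=R.from_quat(np.roll(s["eef_rot"],-1)).as_matrix()
    print("t",s["time"],"pos",s["tool_pos"].round(4),"F",s["force"].round(2),"w",round(s["width"],4)); print(r.round(4)); print("q",s["q"].round(3)); return s,r
E
python3 - <<'E'
from h import *
c=capture("top");crop(c,"t1",220,420,60,200,4)
c=capture("scene");crop(c,"s1",120,270,140,280,5)
E
```

```text
(no output)
```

View pics/t1.png

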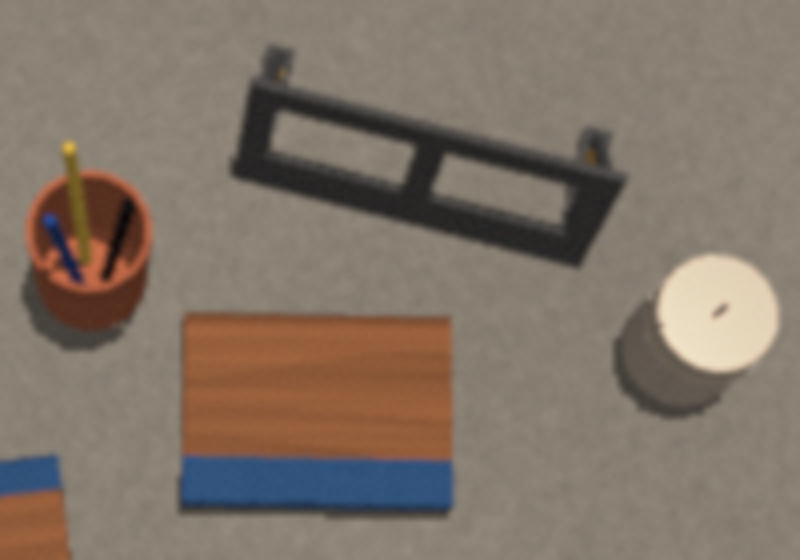

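View pics/s1.png

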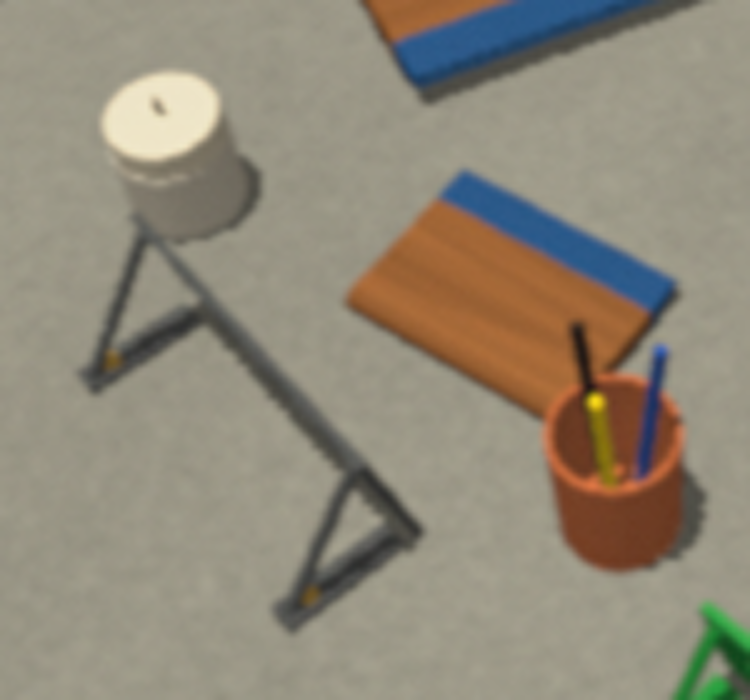

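```bash
cat > m0.py <<'E'
from h import *
c=capture("top")
f=lambda U,V,z:pix2z(c,220+(U+.5)/4-.5,60+(V+.5)/4-.5,z)
L=f(232,174,0);Rr=f(580,268,0);print("stand foot",L,Rr,np.linalg.norm(L-Rr))
TL=f(251,82,.098);TR=f(626,178,.098);print("top",TL,TR,np.linalg.norm(TL-TR))
O=(L+Rr)/2;y=(L-Rr);y/=np.linalg.norm(y);print("O",O,"yaw",np.arctan2(-y[0],y[1]))
y2=(TL-TR);print("yaw top",np.arctan2(-y2[0],y2[1]),"Omid top",(TL+TR)/2)
p=[f(184,314,.018-.0),f(452,317,.018),f(452,510,.015),f(180,505,.015)]
for a in p:print(a)
C=sum(p)/4
e=p[0]-p[1];e2=p[3]-p[2];e3=p[0]-p[3];e4=p[1]-p[2];print([np.linalg.norm(k) for k in(e,e2,e3,e4)])
print("C",C,"yaws",np.arctan2(-e[0],e[1]),np.arctan2(-e2[0],e2[1]),np.arctan2(e3[1],e3[0]),np.arctan2(e4[1],e4[0]))
th=np.arctan2(-y[0],y[1]);X=np.array([np.cos(th),np.sin(th),0]);Y=np.array([-np.sin(th),np.cos(th),0])
for a in p+[C]: print("in stand",(a-O)@X,(a-O)@Y)
cup=f(89,215,.09);can=f(718,313,.08)
print("cup",cup,(cup-O)@X,(cup-O)@Y,"candle",can,(can-O)@X,(can-O)@Y)
E
python3 m0.py
```

```text
stand foot [0.67671433 0.01160996 0.        ] [ 0.62199838 -0.20182538  0.        ] 0.2203372032928725
top [0.69549596 0.006065   0.098     ] [ 0.64382266 -0.20600792  0.098     ] 0.2182774639546763
O [ 0.64935636 -0.09510771  0.        ] yaw -0.2509540813043557
yaw top -0.23900102802891607 Omid top [ 0.66965931 -0.09997146  0.098     ]
[0.58154363 0.03975814 0.018     ]
[ 0.58373711 -0.12050886  0.018     ]
[ 0.46687996 -0.12045458  0.015     ]
[0.46596882 0.03977188 0.015     ]
[np.float64(0.1602820097397145), np.float64(0.16022904815834912), np.float64(0.1156137399518747), np.float64(0.11689566813288978)]
C [ 0.52453238 -0.04035835  0.0165    ] yaws 0.013685537831827806 0.005686475134785957 -0.00011885072567312496 -0.00046448686696949496
in stand -0.0991795558614323 0.11380148881169147
in stand -0.05725596094007583 -0.040900595321237854
in stand -0.17046615237374765 -0.06986695138799372
in stand -0.2111375042132217 0.08511430235993625
in stand -0.13450979334711938 0.022037061115599034
cup [0.61701633 0.09598306 0.09      ] -0.07878024190819943 0.17707408515820344 candle [ 0.57167007 -0.2611691   0.08      ] -0.03401509454199978 -0.18015137586123425
```

```bash
cat >> h.py <<'E'
def Rt(yaw,a):  # tool at world yaw, tilted forward a (rad)
    z=np.array([np.sin(a),0,-np.cos(a)]);y=np.array([0,1.,0]);x=np.cross(y,z)
    return R.from_euler('z',yaw).as_matrix()@np.stack([x,y,z],1)
def plan(wps,start=None):
    """wps: list of (n rows, pos, Rmat); prints rounded rows"""
    s=read_state()
    p,r=(s["tool_pos"].copy(),R.from_quat(np.roll(s["eef_rot"],-1)).as_matrix()) if start is None else start
    rows=[]
    for n,P,Q in wps:
        for k in range(n,0,-1):
            dw=(np.array(P)-p)/k; rv=R.from_matrix(r.T@Q).as_rotvec()/k
            d=np.round(r.T@dw*1000,1); w=np.round(np.degrees(rv),1)
            rows.append([*map(float,d),*map(float,w)])
            p=p+r@(d/1000); r=r@R.from_rotvec(np.radians(w)).as_matrix()
    for i in range(0,len(rows),10): print(rows[i:i+10])
    print("end",p.round(4)); return p,r
E
python3 - <<'E'
from h import *
s,r=st()
plan([(10,[.42,.42,.24],Rt(-.23,0)),(10,[.46,.15,.24],Rt(-.1,0)),(10,[.445,-.04,.16],Rt(0,0))])
E
```

```text
t 0.3 pos [0.1442 0.6335 0.2373] F [-0.28  0.31  0.22] w 0.0928
[[-9.751e-01  2.219e-01 -2.000e-04]
 [ 2.219e-01  9.751e-01 -8.000e-04]
 [ 0.000e+00 -9.000e-04 -1.000e+00]]
q [-1.373  0.615 -0.013  1.424  0.008  1.103 -0.04 ]
[[-31.6, -14.7, -0.3, -0.0, -0.0, 0.0], [-31.6, -14.7, -0.3, -0.0, -0.0, 0.0], [-31.6, -14.7, -0.3, -0.0, -0.0, 0.0], [-31.6, -14.7, -0.2, -0.0, -0.0, 0.1], [-31.7, -14.6, -0.3, -0.0, -0.0, 0.0], [-31.7, -14.7, -0.2, -0.0, -0.0, 0.1], [-31.7, -14.6, -0.3, -0.0, -0.0, 0.0], [-31.7, -14.6, -0.2, -0.0, -0.0, 0.1], [-31.7, -14.5, -0.3, -0.0, -0.0, 0.0], [-31.7, -14.6, -0.2, -0.0, -0.0, 0.1]]
[[-10.1, -25.4, 0.0, -0.0, -0.0, -0.7], [-9.8, -25.5, 0.0, -0.0, -0.0, -0.8], [-9.4, -25.6, 0.0, -0.0, -0.0, -0.7], [-9.1, -25.7, 0.0, -0.0, -0.0, -0.8], [-8.7, -25.9, 0.0, -0.0, -0.0, -0.7], [-8.4, -26.0, 0.0, -0.0, -0.0, -0.8], [-8.0, -26.1, 0.1, -0.0, -0.0, -0.7], [-7.7, -26.1, 0.0, -0.0, -0.0, -0.8], [-7.4, -26.3, 0.1, -0.0, -0.0, -0.7], [-7.1, -26.3, 0.0, -0.0, -0.0, -0.8]]
[[-0.4, -19.1, 8.0, -0.0, -0.0, -0.6], [-0.2, -19.0, 8.0, -0.0, -0.0, -0.6], [0.0, -19.1, 8.0, -0.0, -0.0, -0.6], [0.2, -19.0, 8.0, -0.0, -0.0, -0.6], [0.4, -19.1, 8.0, -0.0, -0.0, -0.6], [0.6, -19.0, 8.0, -0.0, -0.0, -0.5], [0.8, -19.0, 8.0, -0.0, -0.0, -0.6], [1.0, -19.0, 8.1, -0.0, -0.0, -0.5], [1.1, -19.1, 8.0, -0.0, -0.0, -0.6], [1.3, -19.0, 8.1, -0.0, -0.0, -0.5]]
end [ 0.445 -0.04   0.16 ]
```

>>> carry_out:
  deltas:
    - [-31.6,-14.7,0,0,0,0]
    - [-31.6,-14.7,0,0,0,0]
    - [-31.6,-14.7,0,0,0,0]
    - [-31.6,-14.7,0,0,0,0]
    - [-31.6,-14.7,0,0,0,0]
    - [-31.6,-14.7,0,0,0,0]
    - [-31.6,-14.7,0,0,0,0]
    - [-31.6,-14.7,0,0,0,0]
    - [-31.6,-14.7,0,0,0,0]
    - [-31.6,-14.7,0,0,0,0]

```text
time: 1.3
tool_pos: [0.4208, 0.4193, 0.2377]
eef_rot: [0.0, 0.112, 0.994, 0.0]
force: [-0.1, 0.5, 0.0]
width: 0.0931
```

>>> carry_out:
  deltas:
    - [-10,-25.5,0,0,0,-0.8]
    - [-10,-25.5,0,0,0,-0.8]
    - [-9.5,-25.5,0,0,0,-0.8]
    - [-9,-25.5,0,0,0,-0.8]
    - [-9,-26,0,0,0,-0.8]
    - [-8.5,-26,0,0,0,-0.8]
    - [-8,-26,0,0,0,-0.8]
    - [-8,-26,0,0,0,-0.8]
    - [-7.5,-26,0,0,0,-0.8]
    - [-7,-26,0,0,0,-0.8]

```text
time: 2.3
tool_pos: [0.4639, 0.1505, 0.2378]
eef_rot: [0.0, 0.042, 0.999, 0.0]
force: [0.0, -0.3, -0.1]
width: 0.093
```

```bash
python3 - <<'E'
from h import *
s,r=st()
plan([(10,[.445,-.04,.16],Rt(0,0)),(10,[.437,-.041,.06],Rt(0,0))])
E
```

```text
t 2.3 pos [0.4639 0.1505 0.2378] F [ 0.05 -0.29 -0.06] w 0.093
[[-9.965e-01  8.350e-02  4.000e-04]
 [ 8.350e-02  9.965e-01  1.000e-04]
 [-4.000e-04  1.000e-04 -1.000e+00]]
q [-3.590e-01  3.650e-01  1.000e-03  1.880e+00 -0.000e+00  8.970e-01
  1.129e+00]
[[0.3, -19.1, 7.8, 0.0, 0.0, -0.5], [0.5, -19.1, 7.8, 0.0, 0.0, -0.5], [0.6, -19.1, 7.8, 0.0, 0.0, -0.5], [0.8, -19.1, 7.8, 0.0, 0.0, -0.5], [1.0, -19.1, 7.8, 0.0, 0.0, -0.5], [1.1, -19.1, 7.8, 0.0, 0.0, -0.5], [1.3, -19.1, 7.7, 0.0, 0.0, -0.4], [1.4, -19.1, 7.8, 0.0, 0.0, -0.5], [1.6, -19.2, 7.7, 0.0, 0.0, -0.4], [1.8, -19.1, 7.8, 0.0, 0.0, -0.5]]
[[0.8, -0.1, 10.0, 0.0, 0.0, 0.0], [0.8, -0.1, 10.0, 0.0, 0.0, 0.0], [0.8, -0.1, 10.0, 0.0, 0.0, 0.0], [0.8, -0.1, 10.0, 0.0, 0.0, 0.0], [0.8, -0.1, 10.0, 0.0, 0.0, 0.0], [0.8, -0.1, 10.0, 0.0, 0.0, 0.0], [0.8, -0.1, 10.0, 0.0, 0.0, 0.0], [0.8, -0.1, 10.0, 0.0, 0.0, 0.0], [0.8, -0.1, 10.0, 0.0, 0.0, 0.0], [0.8, -0.1, 10.0, 0.0, 0.0, 0.0]]
end [ 0.437 -0.041  0.06 ]
```

>>> carry_out:
  deltas:
    - [0.5,-19.1,7.8,0,0,-0.5]
    - [0.5,-19.1,7.8,0,0,-0.5]
    - [0.6,-19.1,7.8,0,0,-0.5]
    - [1,-19.1,7.8,0,0,-0.5]
    - [1,-19.1,7.8,0,0,-0.5]
    - [1.2,-19.1,7.8,0,0,-0.5]
    - [1.5,-19.1,7.8,0,0,-0.5]
    - [2,-19.1,7.8,0,0,-0.5]
    - [2,-19.1,7.8,0,0,-0.5]
    - [2,-19.1,7.8,0,0,-0.3]

```text
time: 3.3
tool_pos: [0.443, -0.0395, 0.1596]
eef_rot: [0.0, -0.0, 1.0, -0.0]
force: [-0.5, 0.4, 0.2]
width: 0.093
```

>>> carry_out:
  deltas:
    - [0.5,0,13,0,0,0]
    - [0.5,0,13,0,0,0]
    - [0.5,0,13,0,0,0]
    - [0.5,0,13,0,0,0]
    - [0.5,0,13,0,0,0]
    - [0.5,0,13,0,0,0]
    - [0.5,0,13,0,0,0]
    - [0.5,0,13,0,0,0]
    - [0.5,0,12,0,0,0]
    - [0.5,0,10,0,0,0]

```text
time: 4.3
tool_pos: [0.4383, -0.0387, 0.0331]
eef_rot: [0.0, 0.0, 1.0, -0.0]
force: [0.6, -0.4, 0.8]
width: 0.0931
```

```bash
python3 - <<'E'
from h import *
s,r=st()
c=capture("top");crop(c,"t2",220,420,60,210,4)
c=capture("scene");crop(c,"s2",120,320,90,280,4)
E
```

```text
t 4.3 pos [ 0.4383 -0.0387  0.0331] F [ 0.63 -0.41  0.76] w 0.0931
[[-1.e+00  3.e-04  4.e-04]
 [ 3.e-04  1.e+00 -1.e-04]
 [-4.e-04 -1.e-04 -1.e+00]]
q [ 3.900e-02  6.590e-01 -0.000e+00  2.204e+00  1.000e-03  2.780e-01
  1.608e+00]
```

View pics/t2.png

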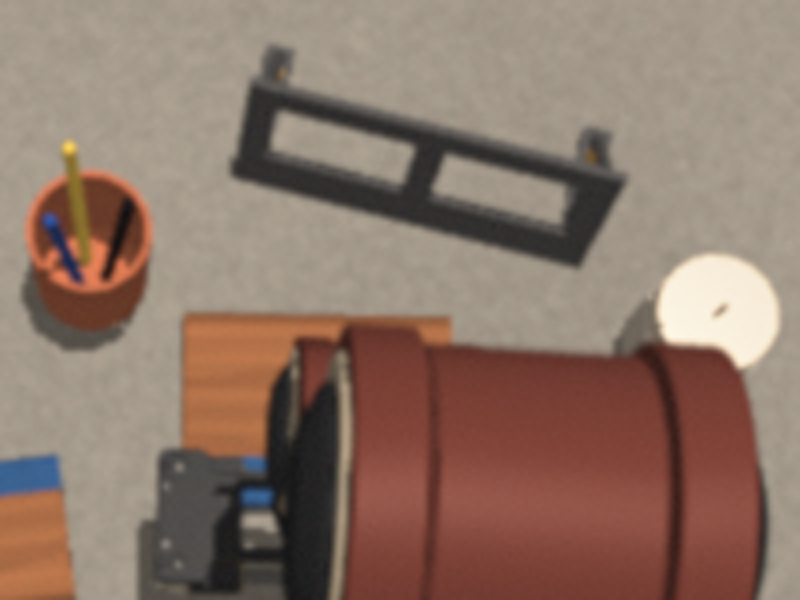

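View pics/s2.png

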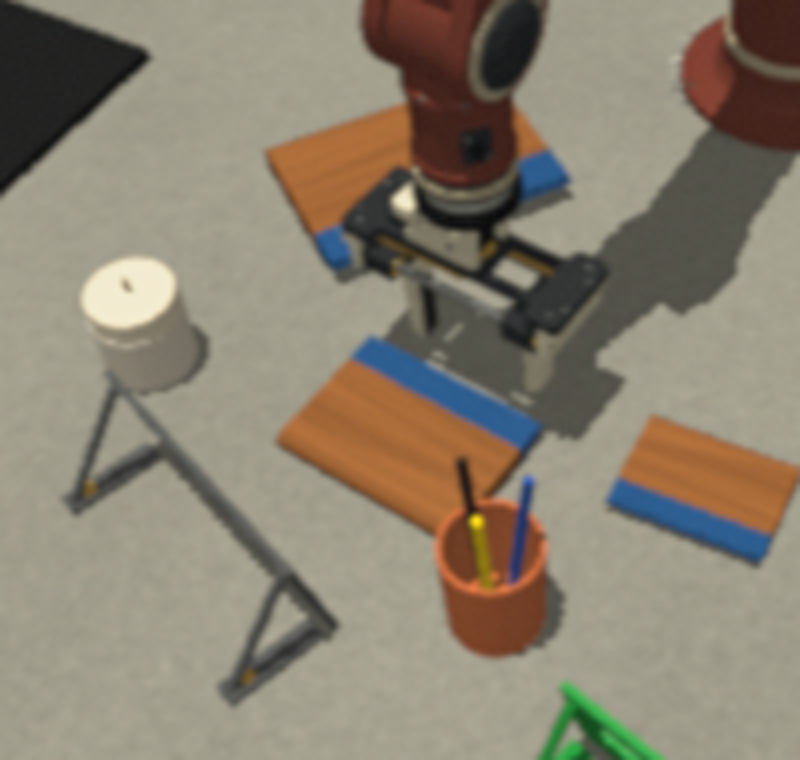

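```bash
python3 - <<'E'
import numpy as np
L1,L2=.548,.374
for L3 in(.25,.3,.36):
  for (r,z) in((.50,.03),(.53,.03),(.53,.06),(.54,.09),(.57,.1),(.62,.12)):
    out=[]
    for a in range(0,50,2):
        A=np.radians(a); w=r-L3*np.sin(A); v=z-(-.0415+L3)+L3*np.cos(A)
        d=np.hypot(w,v); c=(d*d-L1*L1-L2*L2)/(2*L1*L2)
        if abs(c)>1: continue
        q4=np.arccos(c); q2=np.arctan2(w,v)-np.arctan2(L2*np.sin(q4),L1+L2*np.cos(q4)); q6=np.pi-A-q2-q4
        if q6>.02 and q4<2.4: out.append(a)
    print(L3,r,z,max(out))
E
```

```text
0.25 0.5 0.03 12
0.25 0.53 0.03 14
0.25 0.53 0.06 18
0.25 0.54 0.09 20
0.25 0.57 0.1 24
0.25 0.62 0.12 28
0.3 0.5 0.03 12
0.3 0.53 0.03 14
0.3 0.53 0.06 16
0.3 0.54 0.09 20
0.3 0.57 0.1 22
0.3 0.62 0.12 26
0.36 0.5 0.03 10
0.36 0.53 0.03 12
0.36 0.53 0.06 16
0.36 0.54 0.09 18
0.36 0.57 0.1 20
0.36 0.62 0.12 24
```

```bash
python3 - <<'E'
from h import *
s,r=st()
e=plan([(10,[.457,-.040,.024],Rt(0,0))])
piv=np.array([.4645,-.095,.024]);w=[]
for k in range(1,11):
    y=-.245*k/10; w.append((1,piv+R.from_euler('z',y).apply([-.0075,.055,0]),Rt(y,0)))
plan(w,e)
E
```

```text
t 4.4 pos [ 0.4374 -0.0387  0.0328] F [-0.45 -0.19  0.28] w 0.0929
[[-1.e+00  3.e-04 -2.e-03]
 [ 3.e-04  1.e+00  1.e-04]
 [ 2.e-03  1.e-04 -1.e+00]]
q [ 3.900e-02  6.600e-01 -0.000e+00  2.204e+00  1.000e-03  2.790e-01
  1.608e+00]
[[-2.0, -0.1, 0.9, 0.0, -0.0, -0.0], [-2.0, -0.1, 0.9, 0.0, -0.0, -0.0], [-2.0, -0.1, 0.9, 0.0, -0.0, -0.0], [-1.9, -0.1, 0.9, 0.0, -0.0, -0.0], [-2.0, -0.2, 0.9, 0.0, -0.0, -0.0], [-1.9, -0.1, 0.8, 0.0, -0.0, -0.0], [-2.0, -0.2, 0.9, 0.0, -0.0, -0.0], [-1.9, -0.1, 0.8, 0.0, -0.0, -0.0], [-2.0, -0.2, 0.9, 0.0, -0.1, -0.0], [-1.9, -0.1, 0.8, 0.0, -0.0, -0.0]]
end [ 0.457 -0.04   0.024]
[[-1.4, 0.1, 0.0, 0.0, -0.0, 1.4], [-1.3, 0.2, 0.0, 0.0, -0.0, 1.4], [-1.4, 0.2, 0.0, 0.0, -0.0, 1.4], [-1.3, 0.1, 0.0, 0.0, -0.0, 1.4], [-1.4, 0.2, 0.0, 0.0, -0.0, 1.4], [-1.3, 0.2, 0.0, 0.0, -0.0, 1.4], [-1.4, 0.1, 0.0, 0.0, -0.0, 1.4], [-1.3, 0.2, 0.0, 0.0, -0.0, 1.4], [-1.4, 0.2, 0.0, 0.0, -0.0, 1.4], [-1.3, 0.1, 0.0, 0.0, -0.0, 1.4]]
end [ 0.4705 -0.0399  0.024 ]
```

>>> carry_out:
  deltas:
    - [-2.0,-0.1,1,0,0,0]
    - [-2.0,-0.1,1,0,0,0]
    - [-2.0,-0.1,1,0,0,0]
    - [-2.0,-0.1,1,0,0,0]
    - [-2.0,-0.1,1,0,0,0]
    - [-2.0,-0.1,1,0,0,0]
    - [-2.0,-0.1,1,0,0,0]
    - [-2.0,-0.1,1,0,0,0]
    - [-2.0,-0.1,1,0,0,0]
    - [-2.0,-0.1,0,0,0,0]

```text
time: 5.4
tool_pos: [0.458, -0.0397, 0.0245]
eef_rot: [-0.0, 0.0, 1.0, -0.0]
force: [0.5, -0.2, -0.1]
width: 0.0932
```

>>> carry_out:
  deltas:
    - [-1.4,0,0,0,0,1.4]
    - [-1.4,0,0,0,0,1.4]
    - [-1.4,0,0,0,0,1.4]
    - [-1.4,0,0,0,0,1.4]
    - [-1.4,-0.2,0,0,0,1.4]
    - [-1.4,-0.2,0,0,0,1.4]
    - [-1.4,-0.2,0,0,0,1.4]
    - [-1.4,-0.2,0,0,0,1.4]
    - [-1.4,-0.2,0,0,0,1.4]
    - [-1.4,-0.2,0,0,0,1.4]

```text
time: 6.4
tool_pos: [0.4717, -0.0425, 0.0247]
eef_rot: [-0.0, 0.123, 0.992, 0.0]
force: [-1.0, 0.1, -0.6]
width: 0.0931
```

```bash
python3 - <<'E'
from h import *
s,r=st()
c=capture("top");crop(c,"t3",220,420,60,210,4)
c=capture("scene");crop(c,"s3",120,320,90,280,4)
E
```

```text
t 6.4 pos [ 0.4717 -0.0425  0.0247] F [-0.99  0.15 -0.61] w 0.0931
[[-9.697e-01  2.442e-01 -1.000e-04]
 [ 2.442e-01  9.697e-01  0.000e+00]
 [ 1.000e-04 -0.000e+00 -1.000e+00]]
q [ 0.009  0.7    0.051  2.118 -0.103  0.326  1.47 ]
```

View pics/t3.png

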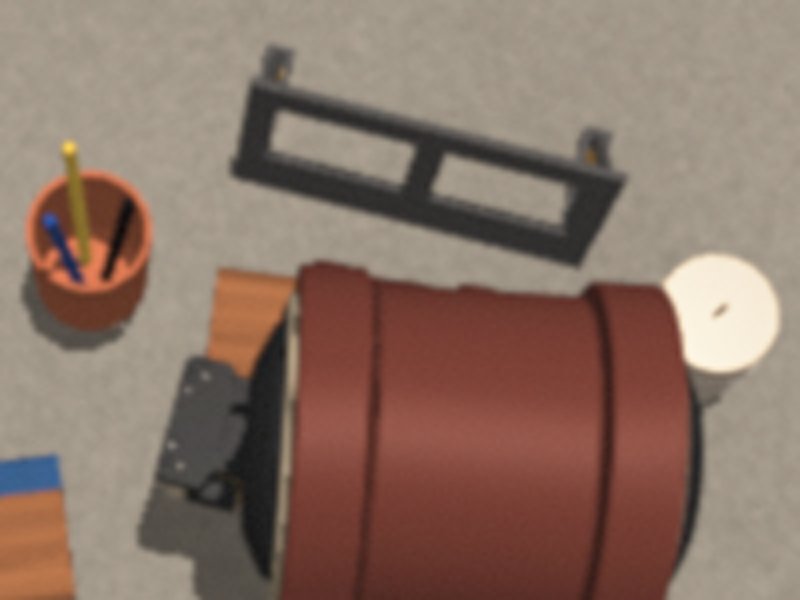

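View pics/s3.png

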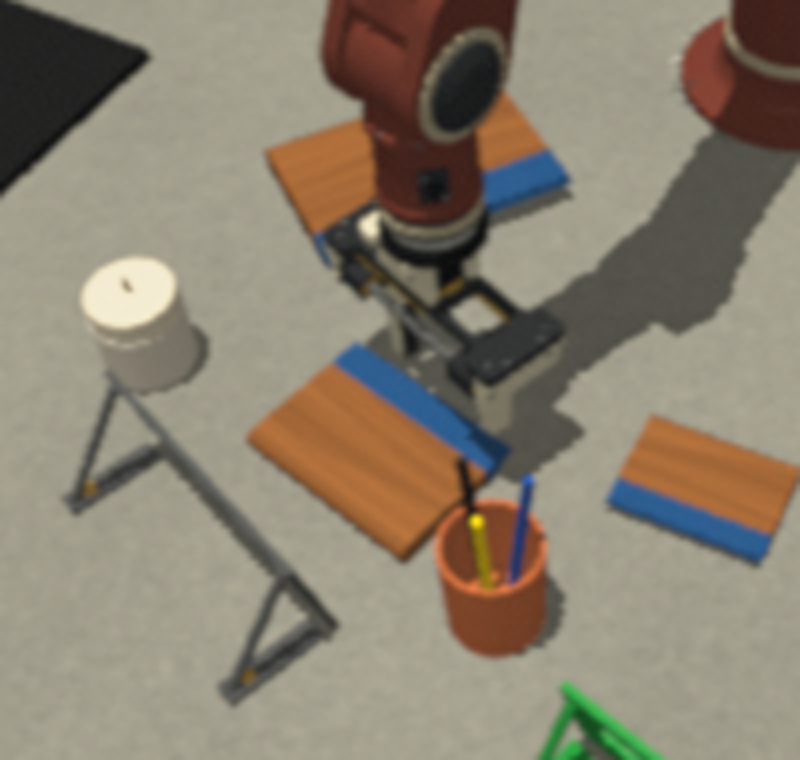

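```bash
cat > ms.py <<'E'
from h import *
import sys
O=np.array([.6494,-.0951,0]);th=-.245;X=np.array([np.cos(th),np.sin(th),0]);Y=np.array([-np.sin(th),np.cos(th),0])
def ms(pts,zs,u0=120,v0=90,k=4,cam="scene"):
    c=capture(cam);out=[]
    for (U,V),z in zip(pts,zs):
        p=pix2z(c,u0+(U+.5)/k-.5,v0+(V+.5)/k-.5,z); out.append(p); print(p.round(4),"stand:",((p-O)@X).round(4),((p-O)@Y).round(4))
    return out
E
python3 - <<'E'
from ms import *
p=ms([(250,437),(403,555),(508,450),(357,345)],[.013,.013,.018,.018])
print([np.linalg.norm(p[i]-p[(i+1)%4]) for i in range(4)], sum(p)/4)
print(ms([(115,375),(335,628)],[.098,.098*0+.098]))
E
```

```text
[ 0.595 -0.136  0.013] stand: -0.0429 -0.0529
[0.6131 0.0212 0.013 ] stand: -0.0634 0.104
[0.502  0.0334 0.018 ] stand: -0.1742 0.0889
[ 0.4843 -0.1219  0.018 ] stand: -0.1536 -0.066
[np.float64(0.158262570421822), np.float64(0.11191691229834404), np.float64(0.1562828945240181), np.float64(0.11166939025112811)] [ 0.54859808 -0.0508227   0.0155    ]
[ 0.6447 -0.1963  0.098 ] stand: 0.02 -0.0993
[0.7129 0.0557 0.098 ] stand: 0.025 0.1617
[array([ 0.64467978, -0.19626388,  0.098     ]), array([0.71285209, 0.05570227, 0.098     ])]
```

```bash
python3 - <<'E'
from ms import *
c=capture("scene")
ms([(218,270),(208,355)],[.013,.018],220,60,4,"top")
ms([(120,378),(290,580)],[.098,.098])
ms([(337,628)],[0.0])
# project stand model into scene crop
for P in ([0,-.11,0],[0,.11,0],[.0208,-.11,.098],[.0208,.11,.098],[0,0,0]):
    w=O+P[0]*X+P[1]*Y+np.array([0,0,P[2]]); print(P,(proj(c,w)[0]-[120,90])*4, (proj(capture("top"),w)[0]-[220,60])*4)
img=cv2.imread("pics/s3.png");v=cv2.resize(img[320:600,220:560],None,fx=2.2,fy=2.2);cv2.imwrite("pics/s3b.png",v)
E
```

```text
[0.611  0.0197 0.013 ] stand: -0.0651 0.1021
[0.5566 0.025  0.018 ] stand: -0.1191 0.094
[ 0.6447 -0.1914  0.098 ] stand: 0.0188 -0.0946
[0.7024 0.0113 0.098 ] stand: 0.0256 0.1161
[0.6784 0.0129 0.    ] stand: 0.0019 0.1118
[0, -0.11, 0] [161.83304442 431.70731944] [578.46415298 265.3658333 ]
[0, 0.11, 0] [336.19118337 623.05608425] [230.47596008 173.48045858]
[0.0208, -0.11, 0.098] [104.37137687 365.29723918] [626.0444045  178.10229548]
[0.0208, 0.11, 0.098] [289.0718717  567.59709233] [248.62907902  79.206637  ]
[0, 0, 0] [244.52698504 522.45951197] [403.85673502 219.26119999]
```

View pics/s3b.png

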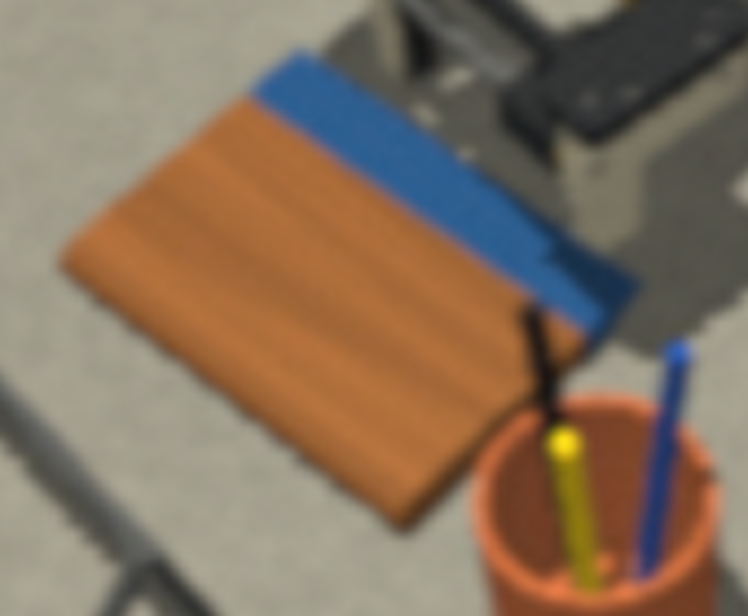

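>>> carry_out:
  deltas:
    - [-3,-1.3,0,0,0,0]
    - [-3,-1.3,0,0,0,0]
    - [-3,-1.3,0,0,0,0]
    - [-3,-1.3,0,0,0,0]
    - [-3,-1.3,0,0,0,0]
    - [-3,-1.3,0,0,0,0]
    - [-3,-1.3,0,0,0,0]
    - [-3,-1.3,0,0,0,0]
    - [-3,-1.3,0,0,0,0]
    - [-3,-1.3,0,0,0,0]

```text
time: 8.05
tool_pos: [0.4978, -0.0626, 0.0246]
eef_rot: [-0.0, 0.122, 0.993, -0.0]
force: [-1.1, 1.3, 0.3]
width: 0.093
```

```bash
python3 - <<'E'
from h import *
s,r=st()
c=capture("scene");crop(c,"s4",120,260,150,270,5)
E
```

```text
t 8.05 pos [ 0.4978 -0.0626  0.0246] F [-1.11  1.28  0.34] w 0.093
[[-9.702e-01  2.424e-01 -0.000e+00]
 [ 2.424e-01  9.702e-01 -1.000e-04]
 [ 0.000e+00 -1.000e-04 -1.000e+00]]
q [ 0.047  0.72   0.051  2.041 -0.091  0.382  1.496]
```

View pics/s4.png

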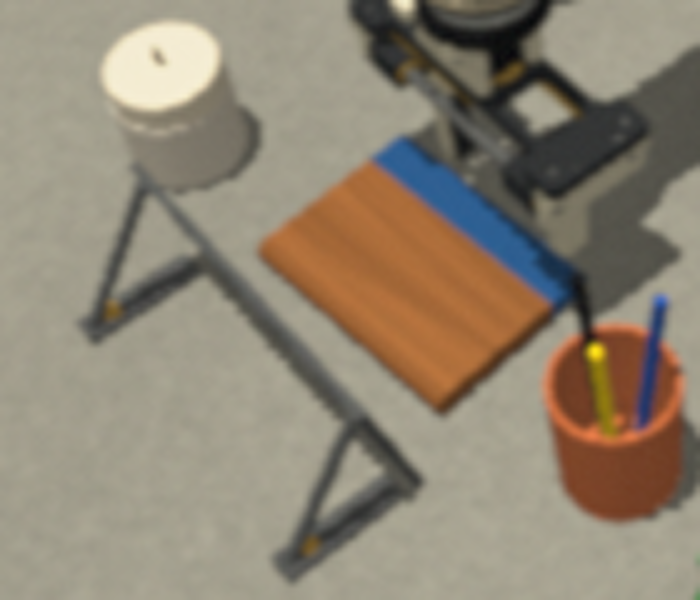

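```bash
python3 - <<'E'
from ms import *
p=ms([(261,248),(443,411),(577,278),(404,138)],[.013,.013,.018,.018],120,150,5)
print(sum(p)/4)
c=sum(p)/4
print("stand",(c-O)@X,(c-O)@Y); T=np.array([.4978,-.0626,0]);print("tcp",(T-O)@X,(T-O)@Y)
E
```

```text
[ 0.6129 -0.1611  0.013 ] stand: -0.0195 -0.0728
[ 6.405e-01 -3.000e-04  1.300e-02] stand: -0.0316 0.0898
[0.5296 0.0114 0.018 ] stand: -0.1421 0.0743
[ 0.503  -0.1406  0.018 ] stand: -0.131 -0.0796
[ 0.57147394 -0.072647    0.0155    ]
stand -0.08104509733536239 0.0028810347145898393
tcp -0.15495589902148008 -0.005242075776336865
```

>>> carry_out:
  deltas:
    - [-2,-0.2,0,0,0,0]
    - [-2,-0.2,0,0,0,0]
    - [-2,-0.2,0,0,0,0]
    - [-2,-0.2,0,0,0,0]
    - [-2,-0.2,0,0,0,0]
    - [-2,-0.2,0,0,0,0]
    - [-1.5,0,0,0,0,0]
    - [-1.5,0,0,0,0,0]
    - [-1.5,0,0,0,0,0]
    - [-1.5,0,0,0,0,0]

```text
time: 9.15
tool_pos: [0.5148, -0.0679, 0.0247]
eef_rot: [-0.0, 0.122, 0.993, -0.0]
force: [-0.9, 1.1, -1.0]
width: 0.0931
```

```bash
python3 - <<'E'
from h import *
s,r=st()
c=capture("scene");crop(c,"s5",120,260,150,270,5)
E
```

```text
t 9.15 pos [ 0.5148 -0.0679  0.0247] F [-0.92  1.07 -1.02] w 0.0931
[[-0.9702  0.2422 -0.    ]
 [ 0.2422  0.9702 -0.    ]
 [ 0.     -0.     -1.    ]]
q [ 0.054  0.734  0.053  1.993 -0.088  0.417  1.5  ]
```

View pics/s5.png

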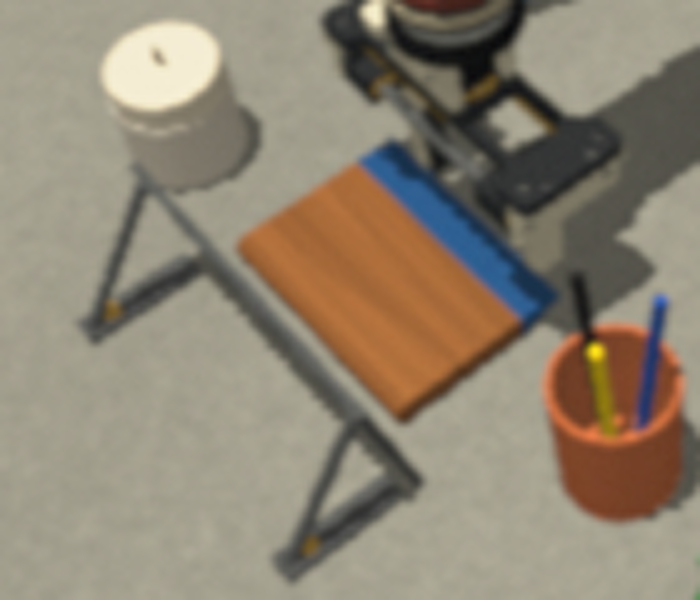

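```bash
python3 - <<'E'
from ms import *
p=ms([(239,245),(403,419),(554,297),(392,143)],[.013,.013,.018,.018],120,150,5)
c=sum(p)/4
print("stand",(c-O)@X,(c-O)@Y); T=np.array([.5148,-.0679,0]);print("tcp",(T-O)@X,(T-O)@Y)
E
```

```text
[ 0.6184 -0.1736  0.013 ] stand: -0.011 -0.0836
[ 0.6567 -0.0157  0.013 ] stand: -0.0122 0.0788
[0.5477 0.0081 0.018 ] stand: -0.1237 0.0755
[ 0.5102 -0.1443  0.018 ] stand: -0.1231 -0.0815
stand -0.06750608879024124 -0.002696625941077429
tcp -0.1371780159755658 -0.006260346077286104
```

>>> carry_out:
  deltas:
    - [-1.2,0,0,0,0,0]
    - [-1.2,0,0,0,0,0]
    - [-1.2,0,0,0,0,0]
    - [-1.2,0,0,0,0,0]
    - [-1.2,0,0,0,0,0]
    - [-1,0,0,0,0,0]
    - [-1,0,0,0,0,0]
    - [-1,0,0,0,0,0]
    - [-0.5,0,0,0,0,0]
    - [-0.5,0,0,0,0,0]

```text
time: 10.25
tool_pos: [0.524, -0.0702, 0.0246]
eef_rot: [-0.001, 0.122, 0.993, -0.0]
force: [-2.1, 0.6, 1.3]
width: 0.0931
```

```bash
python3 - <<'E'
from ms import *
s,r=st()
T=s["tool_pos"];print("tcp",(T-O)@X,(T-O)@Y, s["force"]@X)
E
```

```text
t 10.25 pos [ 0.524  -0.0702  0.0246] F [-2.07  0.63  1.29] w 0.0931
[[-9.702e-01  2.423e-01 -1.000e-03]
 [ 2.423e-01  9.702e-01  1.000e-04]
 [ 1.000e-03 -1.000e-04 -1.000e+00]]
q [ 0.057  0.742  0.054  1.966 -0.087  0.437  1.502]
tcp -0.1276393388617078 -0.006284022881202806 -2.158808061336181
```

>>> carry_out:
  deltas:
    - [-0.5,0,0,0,0,0]
    - [-0.5,0,0,0,0,0]
    - [-0.5,0,0,0,0,0]
    - [-0.5,0,0,0,0,0]
    - [-0.5,0,0,0,0,0]
    - [-0.5,0,0,0,0,0]
    - [-0.5,0,0,0,0,0]
    - [0,0,0,0,0,0]
    - [0,0,0,0,0,0]
    - [0,0,0,0,0,0]

```text
time: 11.25
tool_pos: [0.5244, -0.0704, 0.0245]
eef_rot: [-0.004, 0.122, 0.993, 0.0]
force: [-6.9, 2.2, 6.0]
width: 0.0932
```

```bash
python3 - <<'E'
from ms import *
s,r=st()
T=s["tool_pos"];print("tcp",(T-O)@X,(T-O)@Y, s["force"]@X)
c=capture("scene");crop(c,"s6",120,260,150,270,5)
E
```

```text
t 11.25 pos [ 0.5244 -0.0704  0.0245] F [-6.93  2.2   6.05] w 0.0932
[[-9.703e-01  2.418e-01 -7.400e-03]
 [ 2.418e-01  9.703e-01  1.400e-03]
 [ 7.500e-03 -5.000e-04 -1.000e+00]]
q [ 0.057  0.744  0.054  1.959 -0.087  0.448  1.502]
tcp -0.1272656799631882 -0.006356548869639554 -7.254607748721923
```

View pics/s6.png

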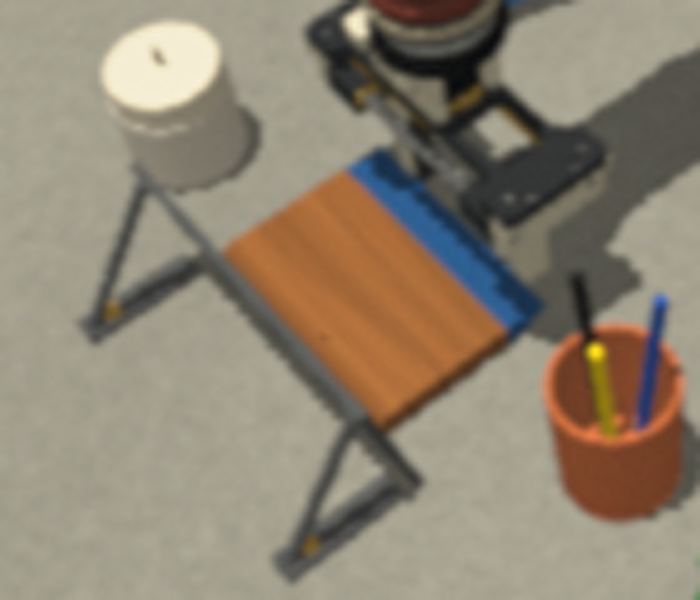

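>>> carry_out:
  deltas:
    - [3,0,0,0,0,0]
    - [3,0,0,0,0,0]
    - [3,0,0,0,0,0]
    - [3,0,0,0,0,0]
    - [0,0,0,0,-2,0]
    - [0,0,0,0,-2,0]
    - [0,0,0,0,-2,0]
    - [0,0,0,0,-2,0]
    - [0,0,0,0,-2,0]
    - [0,0,0,0,0,0]

```text
time: 12.3
tool_pos: [0.5157, -0.068, 0.0247]
eef_rot: [0.086, 0.121, 0.989, -0.011]
force: [-0.2, -0.4, 0.6]
width: 0.0928
```

```bash
python3 - <<'E'
from ms import *
s,r=st()
T=s["tool_pos"];print("tcp",(T-O)@X,(T-O)@Y, s["force"]@X, "a",np.degrees(np.arctan2(r[:,2]@X,-r[2,2])))
E
```

```text
t 12.3 pos [ 0.5157 -0.068   0.0247] F [-0.16 -0.36  0.62] w 0.0928
[[-0.9556  0.242   0.1683]
 [ 0.2383  0.9703 -0.042 ]
 [-0.1735 -0.     -0.9848]]
q [ 0.029  0.706  0.064  2.134 -0.09   0.132  1.489]
tcp -0.13632033312106356 -0.0061121890872040735 -0.0670629052470753 a 9.989190120142972
```

```bash
cat > tr.py <<'E'
from ms import *
H=.009; D=.008; F=np.array([-.007,.009])
def rot(v,ph): # board tips: point (-x) goes up => rotate clockwise in (x,z) 
    c,s=np.cos(ph),np.sin(ph); return np.array([c*v[0]+s*v[1],-s*v[0]+c*v[1]])
def tcp(ph,a,br,bt):
    """ph,a deg; br radial inward press, bt tangential lead (m)"""
    p=np.radians(ph);A=np.radians(a)
    z=np.array([np.sin(A),-np.cos(A)]);pp=np.array([np.cos(A),np.sin(A)])
    n=rot(np.array([-.111,.004]),p); b=rot(np.array([-.1037,.0008]),p)
    if ph<67-a: lead=F+n+D*z; u=n
    else: lead=F+b; u=b
    u=u/np.linalg.norm(u); t=np.array([u[1],-u[0]]); 
    lead=lead-br*u+bt*t
    T=lead-.019*z-H*pp; return T
def world(T,a,y=-.006):
    return O+T[0]*X+y*Y+np.array([0,0,T[1]]), Rt(th,np.radians(a))
def A(ph): return 10+8*min(ph,40)/40
def BR(ph): return .003*max(0,1-ph/60)
def BT(ph): return .001*min(1,ph/30)
if __name__=="__main__":
    for ph in (0,10,20,30,40,48,50,60,70,80,90,100,102): print(ph,A(ph),tcp(ph,A(ph),BR(ph),BT(ph)).round(4))
    w=[(5,)+world(tcp(0,10,-.002,0)-[0,0],10),(5,)+world(tcp(0,10,.003,0),10)]
    e=plan(w)
    w=[(1,)+world(tcp(ph,A(ph),BR(ph),BT(ph)),A(ph)) for ph in np.arange(2,81,2.)]
    plan(w,e)
E
python3 tr.py
```

```text
0 10.0 [-0.1258  0.0222]
10 12.0 [-0.1242  0.0409]
20 14.0 [-0.1192  0.0591]
30 16.0 [-0.111   0.0761]
40 18.0 [-0.1     0.0912]
48 18.0 [-0.0891  0.102 ]
50 18.0 [-0.0864  0.1045]
60 18.0 [-0.0717  0.115 ]
70 18.0 [-0.0552  0.1223]
80 18.0 [-0.0377  0.1267]
90 18.0 [-0.0196  0.128 ]
100 18.0 [-0.0017  0.1261]
102 18.0 [0.0019 0.1253]
[[-1.0, 0.0, 0.7, 0.0, -0.0, 0.0], [-1.0, 0.0, 0.6, 0.0, -0.0, 0.0], [-1.0, 0.0, 0.7, 0.0, -0.0, 0.0], [-1.0, 0.1, 0.6, 0.0, -0.0, 0.0], [-1.1, 0.0, 0.7, 0.0, -0.0, 0.0], [-1.0, 0.0, 0.2, 0.0, -0.0, 0.0], [-1.0, 0.0, 0.2, 0.0, -0.0, 0.0], [-0.9, 0.0, 0.2, 0.0, -0.0, 0.0], [-1.0, 0.0, 0.2, 0.0, -0.0, 0.0], [-0.9, 0.0, 0.2, 0.0, -0.0, 0.0]]
end [ 0.5259 -0.0704  0.0222]
[[-0.7, 0.0, -3.7, 0.0, -0.4, 0.0], [-0.9, 0.0, -3.7, 0.0, -0.4, 0.0], [-1.0, 0.0, -3.6, 0.0, -0.4, 0.0], [-1.2, 0.0, -3.6, 0.0, -0.4, 0.0], [-1.3, 0.0, -3.5, 0.0, -0.4, 0.0], [-1.5, 0.0, -3.5, 0.0, -0.4, 0.0], [-1.6, 0.0, -3.4, 0.0, -0.4, 0.0], [-1.8, 0.0, -3.3, 0.0, -0.4, 0.0], [-1.9, 0.0, -3.3, 0.0, -0.4, 0.0], [-2.1, 0.0, -3.1, 0.0, -0.4, 0.0]]
[[-2.2, -0.0, -3.1, 0.0, -0.4, 0.0], [-2.
[... 366 characters left out ...]
.0, -1.8, 0.0, -0.0, 0.0], [-3.4, -0.0, -1.7, 0.0, -0.0, 0.0], [-3.5, -0.0, -1.6, 0.0, -0.0, 0.0], [-3.4, -0.0, -1.5, 0.0, -0.0, 0.0], [-3.4, -0.0, -1.3, 0.0, -0.0, 0.0], [-3.4, -0.0, -1.2, 0.0, -0.0, 0.0], [-3.4, -0.0, -1.1, 0.0, -0.0, 0.0], [-3.5, -0.0, -1.0, 0.0, -0.0, 0.0], [-3.5, -0.0, -0.8, 0.0, -0.0, 0.0]]
[[-3.6, -0.0, -0.7, 0.0, -0.0, 0.0], [-3.5, -0.0, -0.5, 0.0, -0.0, 0.0], [-3.6, -0.0, -0.3, 0.0, -0.0, 0.0], [-3.7, -0.0, -0.3, 0.0, -0.0, 0.0], [-3.6, -0.0, -0.1, 0.0, -0.0, 0.0], [-3.6, -0.0, -0.0, 0.0, -0.0, 0.0], [-3.6, -0.0, 0.1, 0.0, -0.0, 0.0], [-3.6, -0.0, 0.3, 0.0, -0.0, 0.0], [-3.6, -0.1, 0.3, 0.0, -0.0, 0.0], [-3.6, 0.0, 0.5, 0.0, -0.0, 0.0]]
end [ 0.6114 -0.0918  0.1267]
```

>>> carry_out:
  deltas:
    - [-1,0,0.6,0,0,0]
    - [-1,0,0.6,0,0,0]
    - [-1,0,0.6,0,0,0]
    - [-1,0,0.6,0,0,0]
    - [-1,0,0.6,0,0,0]
    - [-1,0,0.2,0,0,0]
    - [-1,0,0.2,0,0,0]
    - [-1,0,0.2,0,0,0]
    - [-1,0,0.2,0,0,0]
    - [-1,0,0.2,0,0,0]

```text
time: 13.3
tool_pos: [0.5228, -0.07, 0.0216]
eef_rot: [0.083, 0.121, 0.989, -0.01]
force: [-7.0, 1.6, 4.1]
width: 0.093
```

```bash
python3 - <<'E'
from ms import *
s,r=st()
T=s["tool_pos"];print("tcp",(T-O)@X,(T-O)@Y, s["force"]@X, "a",np.degrees(np.arctan2(r[:,2]@X,-r[2,2])))
c=capture("scene");crop(c,"s7",120,260,150,270,5)
E
```

```text
t 13.3 pos [ 0.5228 -0.07    0.0216] F [-7.    1.57  4.08] w 0.093
[[-9.569e-01  2.417e-01  1.607e-01]
 [ 2.383e-01  9.703e-01 -4.060e-02]
 [-1.658e-01 -6.000e-04 -9.862e-01]]
q [ 0.033  0.718  0.063  2.109 -0.089  0.153  1.491]
tcp -0.12892571538788253 -0.006316966025374926 -7.170991850904845 a 9.542954752080467
```

View pics/s7.png

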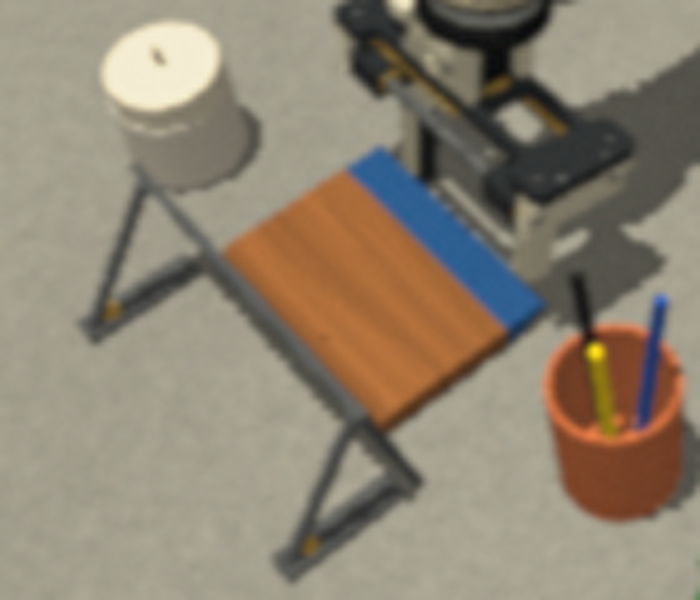

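>>> carry_out:
  deltas:
    - [-0.7,0,-3.7,0,-0.4,0]
    - [-0.9,0,-3.7,0,-0.4,0]
    - [-1,0,-3.6,0,-0.4,0]
    - [-1.2,0,-3.6,0,-0.4,0]
    - [-1.3,0,-3.5,0,-0.4,0]
    - [-1.5,0,-3.5,0,-0.4,0]
    - [-1.6,0,-3.4,0,-0.4,0]
    - [-1.8,0,-3.3,0,-0.4,0]
    - [0,0,0,0,0,0]
    - [0,0,0,0,0,0]

```text
time: 14.35
tool_pos: [0.5273, -0.0711, 0.0513]
eef_rot: [0.111, 0.121, 0.986, -0.014]
force: [-5.1, 1.6, 0.1]
width: 0.0931
```

```bash
cat > q.py <<'E'
from tr import *
import sys
s,r=st()
T=s["tool_pos"];print("tcp",(T-O)@X,(T-O)@Y, s["force"]@X, "a",np.degrees(np.arctan2(r[:,2]@X,-r[2,2])))
c=capture("scene");crop(c,sys.argv[1],120,260,130,270,5)
E
python3 q.py s8; python3 -c "
from tr import *
print(tcp(16,A(16),BR(16),BT(16)))"
```

```text
t 14.35 pos [ 0.5273 -0.0711  0.0513] F [-5.05  1.6   0.13] w 0.0931
[[-9.463e-01  2.417e-01  2.149e-01]
 [ 2.356e-01  9.703e-01 -5.410e-02]
 [-2.216e-01 -6.000e-04 -9.751e-01]]
q [ 0.016  0.657  0.082  2.13  -0.087  0.137  1.487]
tcp -0.12428409211852641 -0.006323108337201648 -5.287947931223594 a 12.804535674280055
[-0.12161463  0.05191988]
```

View pics/s8.png

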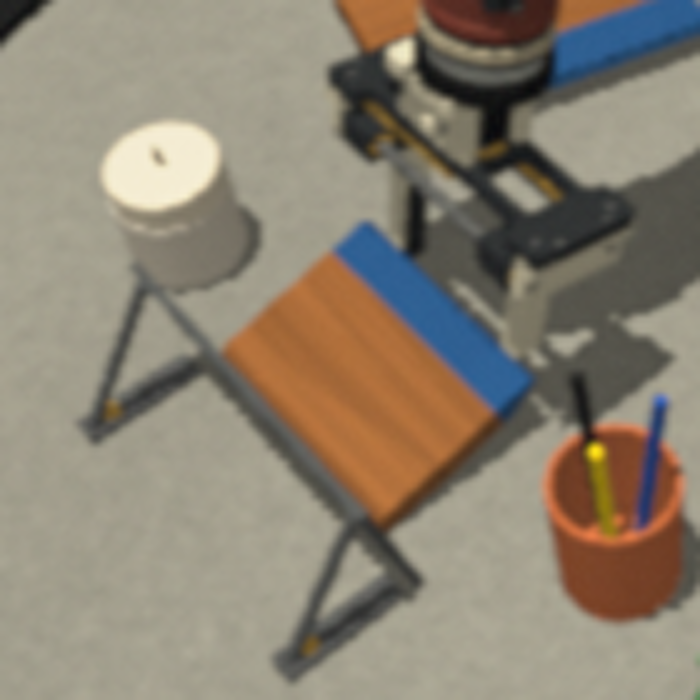

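>>> carry_out:
  deltas:
    - [-1.9,0,-3.3,0,-0.4,0]
    - [-2.1,0,-3.1,0,-0.4,0]
    - [-2.2,0,-3.1,0,-0.4,0]
    - [-2.3,0,-3,0,-0.4,0]
    - [-2.5,0,-2.9,0,-0.4,0]
    - [-2.5,0,-2.7,0,-0.4,0]
    - [-2.8,0,-2.7,0,-0.4,0]
    - [-2.7,0,-2.5,0,-0.4,0]
    - [-2.9,0,-2.3,0,-0.4,0]
    - [-3,0,-2.3,0,-0.4,0]

```text
time: 15.4
tool_pos: [0.5463, -0.0758, 0.0857]
eef_rot: [0.148, 0.121, 0.981, -0.018]
force: [-1.4, 1.1, 0.2]
width: 0.0932
```

```bash
python3 q.py s9; python3 -c "
from tr import *
print(tcp(36,A(36),BR(36),BT(36)))"
```

```text
t 15.4 pos [ 0.5463 -0.0758  0.0857] F [-1.37  1.13  0.21] w 0.0932
[[-9.271e-01  2.420e-01  2.863e-01]
 [ 2.312e-01  9.703e-01 -7.160e-02]
 [-2.951e-01 -2.000e-04 -9.555e-01]]
q [-0.003  0.599  0.107  2.12  -0.083  0.129  1.483]
tcp -0.10467259973863335 -0.006229647346496068 -1.600347215127345 a 17.16568249272996
[-0.10473871  0.0853744 ]
```

View pics/s9.png

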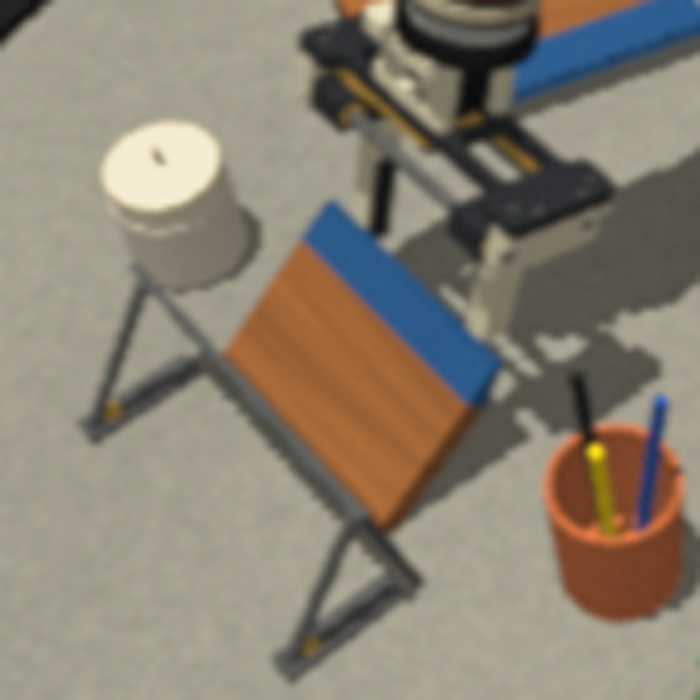

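>>> carry_out:
  deltas:
    - [-3.2,0,-2.1,0,-0.4,0]
    - [-3.2,0,-2,0,-0.4,0]
    - [-3.5,0,-1.9,0,0,0]
    - [-3.5,0,-1.8,0,0,0]
    - [-3.5,0,-1.7,0,0,0]
    - [-3.5,0,-1.6,0,0,0]
    - [-3.5,0,-1.5,0,0,0]
    - [-3.4,0,-1.3,0,0,0]
    - [-3.4,0,-1.2,0,0,0]
    - [-3.4,0,-1.1,0,0,0]

```text
time: 16.45
tool_pos: [0.5738, -0.0826, 0.1118]
eef_rot: [0.155, 0.121, 0.98, -0.019]
force: [-1.2, 0.7, -0.6]
width: 0.0926
```

```bash
python3 q.py s10; python3 -c "
from tr import *
print(tcp(56,A(56),BR(56),BT(56)))"
```

```text
t 16.45 pos [ 0.5738 -0.0826  0.1118] F [-1.22  0.73 -0.59] w 0.0926
[[-9.227e-01  2.423e-01  2.998e-01]
 [ 2.304e-01  9.702e-01 -7.490e-02]
 [-3.090e-01 -1.000e-04 -9.511e-01]]
q [-0.003  0.577  0.12   2.039 -0.077  0.219  1.486]
tcp -0.07639703818985 -0.006234735197651457 -1.3592483492195713 a 18.00046048601863
[-0.07781202  0.11109359]
```

View pics/s10.png

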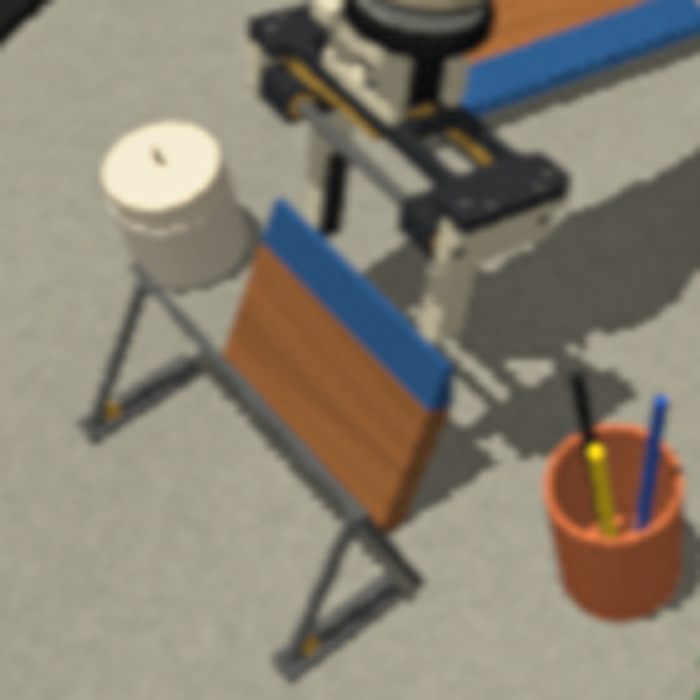

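>>> carry_out:
  deltas:
    - [-3.5,0,-0.7,0,0,0]
    - [-3.5,0,-0.6,0,0,0]
    - [-3.5,0,-0.4,0,0,0]
    - [-3.5,0,-0.3,0,0,0]
    - [-3.5,0,-0.1,0,0,0]
    - [-3.5,0,0.1,0,0,0]
    - [-3.5,0,0.2,0,0,0]
    - [-3.5,0,0.3,0,0,0]
    - [-3.5,0,0.4,0,0,0]
    - [-3.5,0,0.5,0,0,0]

```text
time: 17.5
tool_pos: [0.606, -0.0907, 0.123]
eef_rot: [0.155, 0.121, 0.98, -0.019]
force: [-0.4, -0.5, 1.1]
width: 0.0932
```

```bash
python3 q.py s11; python3 -c "
from tr import *
print(tcp(76,18,0,.001))
for w in (80,85,90,95,100,104): print(w,tcp(w,18,.004,0))"
```

```text
t 17.5 pos [ 0.606  -0.0907  0.123 ] F [-0.43 -0.47  1.05] w 0.0932
[[-9.227e-01  2.423e-01  3.000e-01]
 [ 2.304e-01  9.702e-01 -7.500e-02]
 [-3.092e-01 -1.000e-04 -9.510e-01]]
q [ 0.009  0.593  0.12   1.942 -0.074  0.299  1.492]
tcp -0.04313583877224973 -0.006218431150256584 -0.3007596183265858 a 18.012126909018207
[-0.04476976  0.12533655]
80 [-0.03798612  0.12260793]
85 [-0.02935405  0.12367669]
90 [-0.02066169  0.12398904]
95 [-0.01197518  0.12354262]
100 [-0.00336063  0.12234081]
104 [0.00343511 0.12084145]
```

View pics/s11.png

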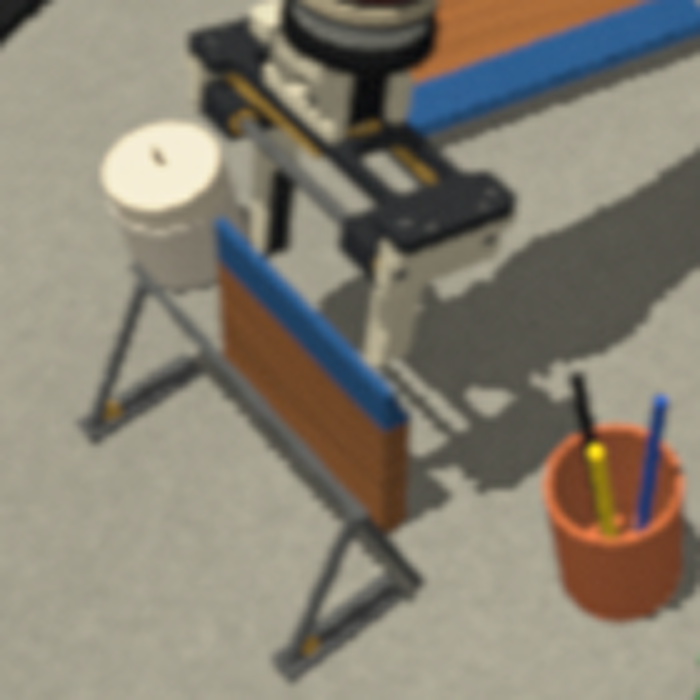

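>>> carry_out:
  deltas:
    - [-2.2,0,0.6,0,0,0]
    - [-2.2,0,0.6,0,0,0]
    - [-2.2,0,0.6,0,0,0]
    - [-2.2,0,0.7,0,0,0]
    - [-2,0,0.7,0,0,0]
    - [-2,0,0.7,0,0,0]
    - [-2,0,0.7,0,0,0]
    - [-2,0,0.7,0,0,0]
    - [-1.5,0,0.5,0,0,0]
    - [-1,0,0.4,0,0,0]

```text
time: 18.55
tool_pos: [0.6255, -0.0956, 0.123]
eef_rot: [0.155, 0.121, 0.98, -0.019]
force: [-0.5, -0.2, 0.4]
width: 0.0928
```

```bash
python3 q.py s12
```

```text
t 18.55 pos [ 0.6255 -0.0956  0.123 ] F [-0.52 -0.16  0.43] w 0.0928
[[-9.227e-01  2.423e-01  2.999e-01]
 [ 2.304e-01  9.702e-01 -7.500e-02]
 [-3.091e-01 -1.000e-04 -9.510e-01]]
q [ 0.018  0.616  0.117  1.887 -0.075  0.332  1.497]
tcp -0.0230775855507449 -0.006240966537038578 -0.46323654949730075 a 18.00517932957553
```

View pics/s12.png

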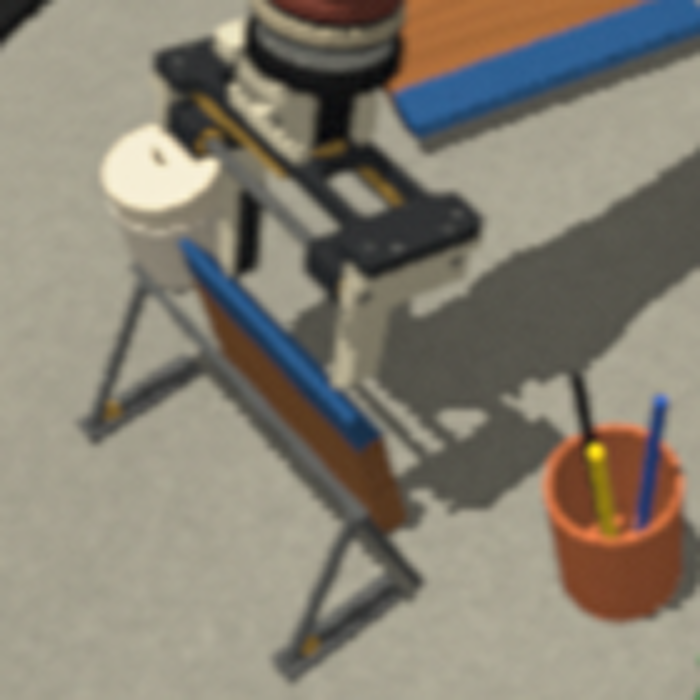

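>>> carry_out:
  deltas:
    - [-1.2,0,0.4,0,0,0]
    - [-1.2,0,0.4,0,0,0]
    - [-1.2,0,0.4,0,0,0]
    - [-1.2,0,0.4,0,0,0]
    - [-1.2,0,0.4,0,0,0]
    - [-1.2,0,0.4,0,0,0]
    - [-1.2,0,0.4,0,0,0]
    - [-1.2,0,0.4,0,0,0]
    - [-1.2,0,0.4,0,0,0]
    - [-1.2,0,0.4,0,0,0]

```text
time: 19.6
tool_pos: [0.6377, -0.0986, 0.1229]
eef_rot: [0.155, 0.121, 0.98, -0.019]
force: [-0.4, -0.5, 0.2]
width: 0.0933
```

```bash
python3 q.py s13
```

```text
t 19.6 pos [ 0.6377 -0.0986  0.1229] F [-0.4  -0.52  0.22] w 0.0933
[[-0.9227  0.2424  0.2998]
 [ 0.2305  0.9702 -0.0749]
 [-0.309  -0.     -0.9511]]
q [ 0.024  0.631  0.116  1.852 -0.075  0.352  1.499]
tcp -0.01049503466168769 -0.006238324024611139 -0.2627779936146973 a 17.999478273707243
```

View pics/s13.png

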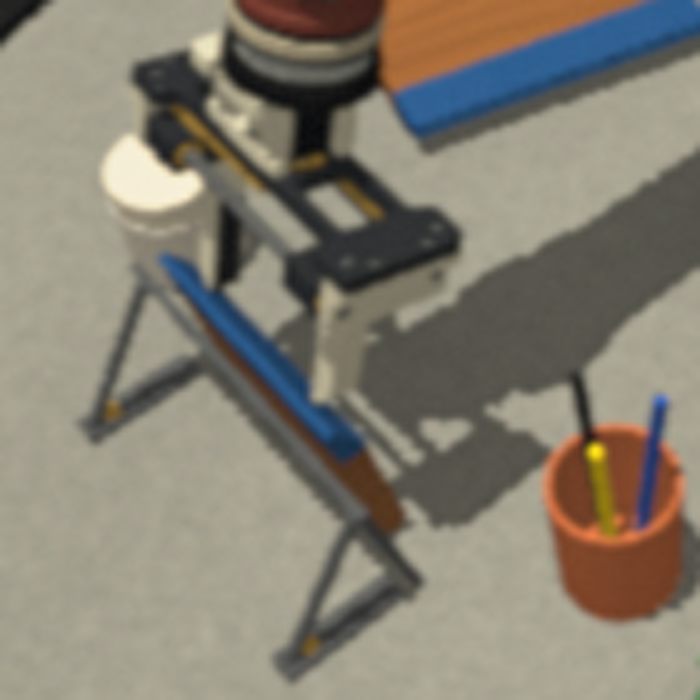

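>>> carry_out:
  deltas:
    - [-1.2,0,0.5,0,0,0]
    - [-1.2,0,0.5,0,0,0]
    - [-1.2,0,0.5,0,0,0]
    - [-1.2,0,0.5,0,0,0]
    - [-1.2,0,0.5,0,0,0]
    - [-1.2,0,0.5,0,0,0]
    - [-1.2,0,0.5,0,0,0]
    - [-1.2,0,0.5,0,0,0]
    - [-0.8,0,0.4,0,0,0]
    - [-0.5,0,0.2,0,0,0]

```text
time: 20.65
tool_pos: [0.6463, -0.1007, 0.1217]
eef_rot: [0.152, 0.12, 0.981, -0.019]
force: [-9.2, 1.6, 8.8]
width: 0.0929
```

```bash
python3 q.py s14
```

```text
t 20.65 pos [ 0.6463 -0.1007  0.1217] F [-9.22  1.61  8.77] w 0.0929
[[-9.246e-01  2.420e-01  2.941e-01]
 [ 2.305e-01  9.703e-01 -7.360e-02]
 [-3.032e-01 -2.000e-04 -9.529e-01]]
q [ 0.028  0.644  0.114  1.822 -0.075  0.374  1.501]
tcp -0.001615441982330454 -0.006210472443334181 -9.331060154152496 a 17.649331027989234
```

View pics/s14.png

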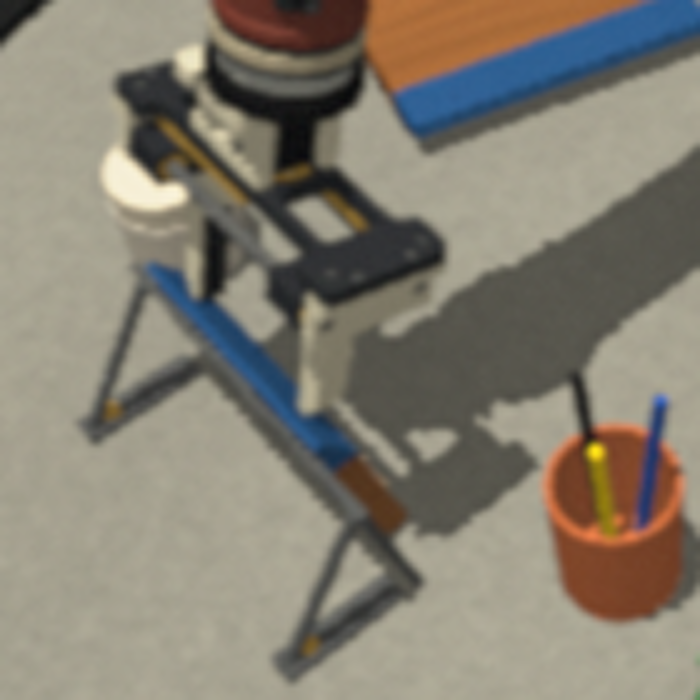

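>>> carry_out:
  deltas:
    - [1,0,-0.3,0,0,0]
    - [1,0,-0.3,0,0,0]
    - [1,0,-0.3,0,0,0]
    - [1,0,-0.3,0,0,0]
    - [1,0,-0.3,0,0,0]
    - [2,0,-0.6,0,0,0]
    - [3,0,-1,0,0,0]
    - [5,0,-1.6,0,0,0]
    - [7,0,-2.2,0,0,0]
    - [8,0,-2.6,0,0,0]

```text
time: 21.7
tool_pos: [0.6178, -0.0936, 0.1217]
eef_rot: [0.155, 0.121, 0.98, -0.019]
force: [-0.9, -1.0, 1.1]
width: 0.0932
```

>>> carry_out:
  deltas:
    - [14,0,-4.5,0,0,0]
    - [14,0,-4.5,0,0,0]
    - [14,0,-4.5,0,0,0]
    - [14,0,-10,0,2,0]
    - [14,0,-15,0,2,0]
    - [14,0,-15,0,2,0]
    - [14,0,-15,0,2,0]
    - [14,0,-15,0,2,0]
    - [10,0,-15,0,2,0]
    - [5,0,-10,0,2,0]

```text
time: 22.7
tool_pos: [0.4747, -0.0579, 0.1963]
eef_rot: [0.034, 0.122, 0.992, -0.004]
force: [0.8, 0.1, -0.4]
width: 0.0931
```

```bash
python3 q.py s15; python3 -c "
from h import *
c=capture('top');crop(c,'t15',220,420,60,210,4)
c=capture('wrist');crop(c,'w15',0,512,0,384,1.5)"
```

```text
t 22.7 pos [ 0.4747 -0.0579  0.1963] F [ 0.79  0.13 -0.39] w 0.0931
[[-9.680e-01  2.420e-01  6.630e-02]
 [ 2.415e-01  9.703e-01 -1.630e-02]
 [-6.820e-02  2.000e-04 -9.977e-01]]
q [-0.034  0.38   0.14   2.014 -0.066  0.684  1.47 ]
tcp -0.178553290080438 -0.006251529031742043 0.7309801486171088 a 3.912963124794873
```

View pics/s15.png

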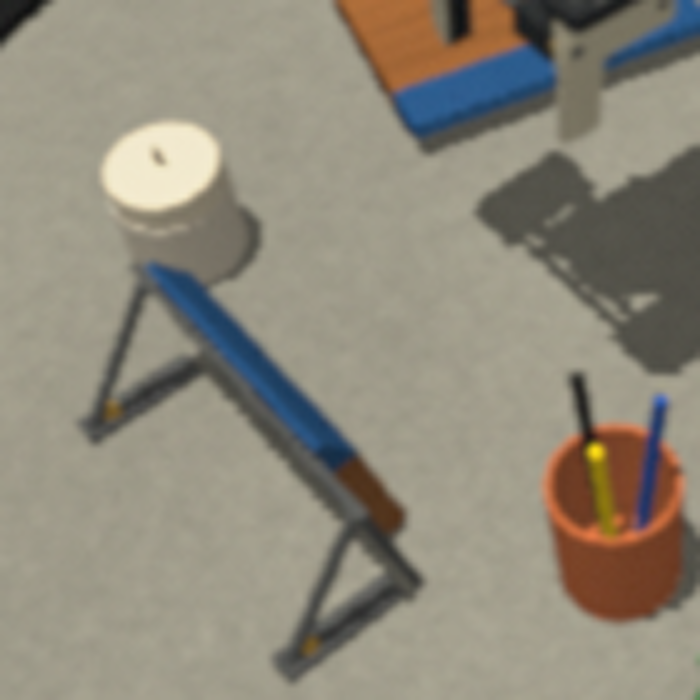

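View pics/t15.png

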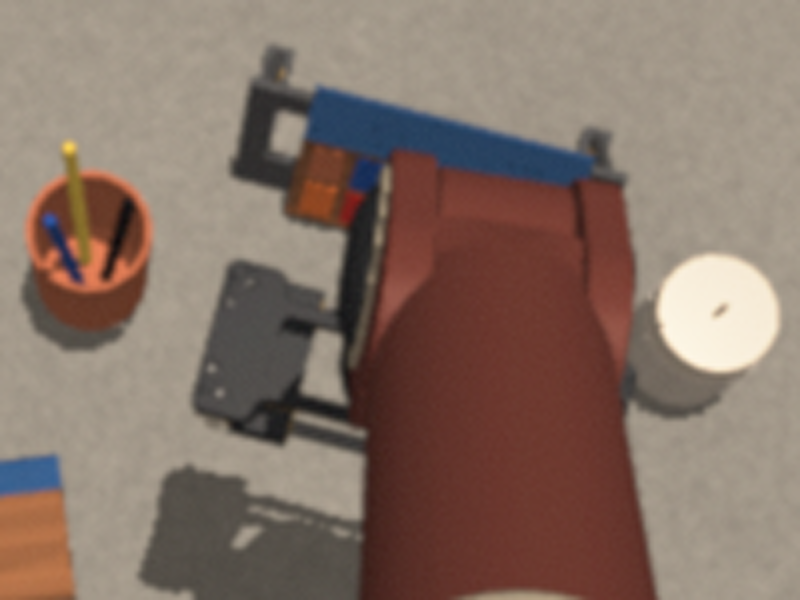

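View pics/w15.png

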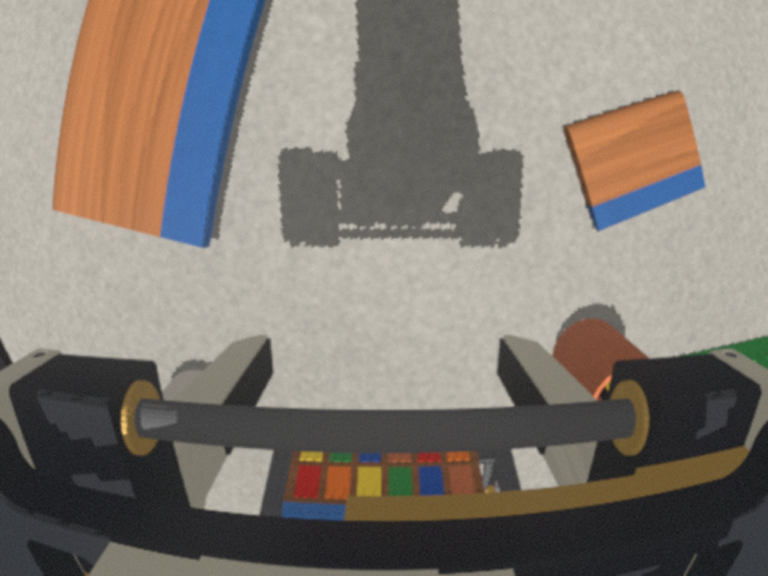

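```bash
python3 - <<'E'
from tr import *
ph=np.radians(102)
t=capture("top");s=capture("scene")
it=cv2.imread("pics/t15.png");im=cv2.imread("pics/s15.png")
for y0 in (-.003,):
  for v in ([-.111,.004],[-.111,.009],[-.081,-.009],[-.0,-.009],[0,.009]):
    q=F+rot(np.array(v),ph)
    for yy in(-.08,.08):
      w=O+q[0]*X+(y0+yy)*Y+np.array([0,0,q[1]])
      a=(proj(t,w)[0]-[220,60]+.5)*4;b=(proj(s,w)[0]-[120,130]+.5)*5
      print(v,yy,a.round(),b.round())
      cv2.circle(it,tuple(int(x) for x in a),3,(0,255,0),-1);cv2.circle(im,tuple(int(x) for x in b),3,(0,255,0),-1)
cv2.imwrite("pics/ov.png",np.hstack([cv2.resize(im[200:600,50:450],(500,500)) , cv2.resize(it[50:250,200:400],(300,300)).repeat(1,0) if 0 else np.vstack([cv2.resize(it[50:250,220:420],(300,300)),np.zeros((200,300,3),np.uint8)])]))
E
```

```text
[-0.111, 0.004] -0.08 [589. 157.] [151. 265.]
[-0.111, 0.004] 0.08 [309.  84.] [321. 449.]
[-0.111, 0.009] -0.08 [590. 150.] [144. 271.]
[-0.111, 0.009] 0.08 [311.  77.] [313. 456.]
[-0.081, -0.009] -0.08 [570. 205.] [193. 277.]
[-0.081, -0.009] 0.08 [297. 133.] [360. 456.]
[-0.0, -0.009] -0.08 [535. 275.] [248. 344.]
[-0.0, -0.009] 0.08 [279. 207.] [407. 515.]
[0, 0.009] -0.08 [541. 250.] [224. 364.]
[0, 0.009] 0.08 [286. 182.] [383. 538.]
```

View pics/ov.png

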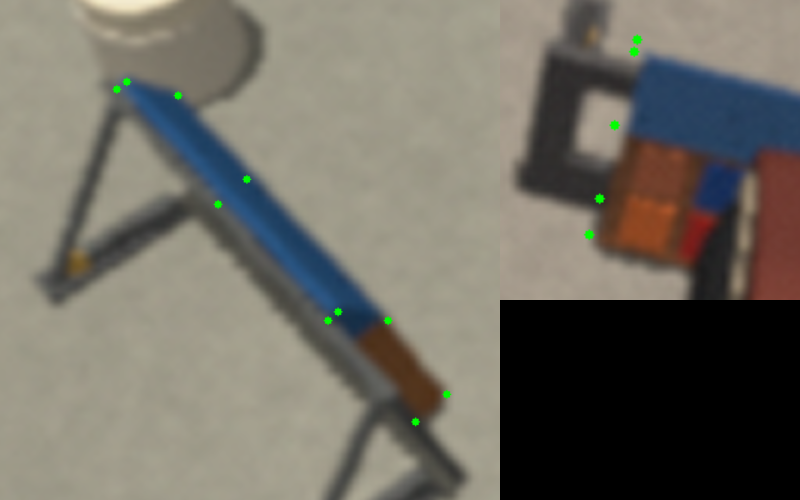

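>>> carry_out:
  deltas:
    - [0,20,-8,0,1,0]
    - [0,30,-8,0,1,0]
    - [-2,30,-5,0,1,0]
    - [-2,30,0,0,1,0]
    - [-2,30,0,0,0,0]
    - [-2,30,0,0,0,0]
    - [-2,30,0,0,0,0]
    - [-2,30,0,0,0,0]
    - [-2,30,0,0,0,0]
    - [-2,30,0,0,0,0]

```text
time: 23.95
tool_pos: [0.5608, 0.2205, 0.2152]
eef_rot: [-0.001, 0.122, 0.993, -0.001]
force: [1.1, 0.1, 0.8]
width: 0.093
```

```bash
python3 - <<'E'
from h import *
st()
c=capture("top");crop(c,"t16",270,390,70,140,6)
c=capture("scene");crop(c,"s16",130,210,170,255,8)
E
```

```text
t 23.95 pos [0.5608 0.2205 0.2152] F [1.06 0.1  0.78] w 0.093
[[-9.702e-01  2.423e-01 -1.500e-03]
 [ 2.423e-01  9.702e-01 -9.000e-04]
 [ 1.200e-03 -1.200e-03 -1.000e+00]]
q [-0.481  0.563  0.113  1.6   -0.072  0.984  0.981]
```

View pics/t16.png

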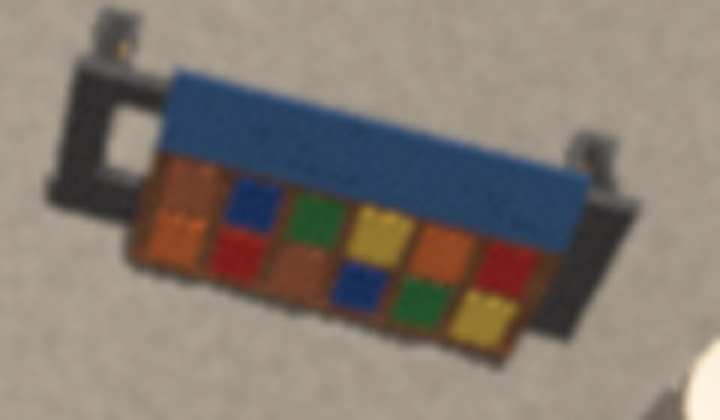

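View pics/s16.png

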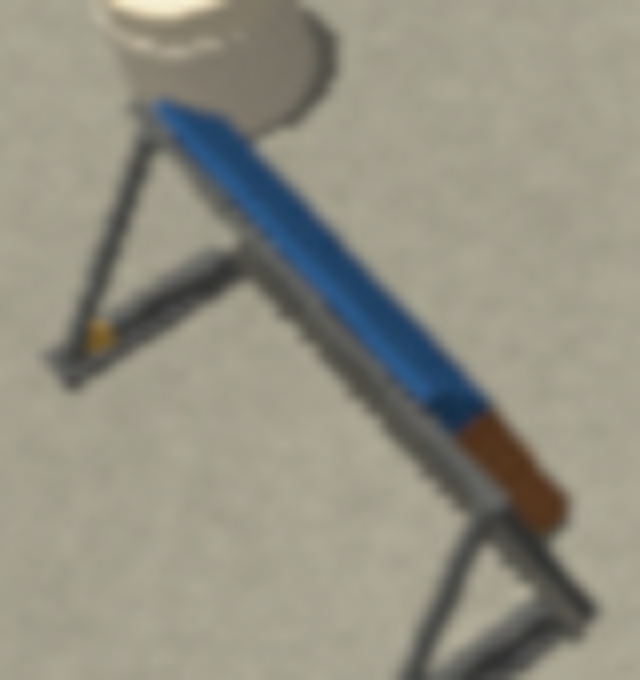

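```bash
python3 - <<'E'
from tr import *
from scipy.optimize import least_squares
t=capture("top");s=capture("scene")
obs=[]
def add(c,k,u0,v0,v,sg,U,V): obs.append((c,v,sg,np.array([u0+(U+.5)/k-.5,v0+(V+.5)/k-.5])))
nb=[-.111,.009];nl=[-.111,.004];bb=[-.081,-.009];ft=[-.000,-.009]
for v,sg,U,V in((nb,1,178,68),(nb,-1,590,178),(bb,1,160,150),(bb,-1,570,250)): add(t,6,270,70,v,sg,U,V)
for v,sg,U,V in((nb,-1,150,100),(bb,-1,220,118),(bb,1,492,412),(nb,1,430,405)): add(s,8,130,170,v,sg,U,V)
def res(p,which):
    ph,y0,x0,yw=p;out=[]
    for c,v,sg,o in obs:
        if c["cx"] not in which: continue
        q=F+rot(np.array(v),np.radians(ph)); d=np.array([q[0]+x0,.08*sg]);cy,sy=np.cos(yw),np.sin(yw)
        w=O+(d[0]*cy-d[1]*sy)*X+(y0+d[0]*sy+d[1]*cy)*Y+np.array([0,0,q[1]])
        out+=list(proj(c,w)[0]-o)
    return np.array(out)
for wh in ([t["cx"]],[s["cx"]],[t["cx"],s["cx"]]):
    r=least_squares(res,[100,0,0,0],x_scale=[1,.01,.01,.1],args=(wh,));print(r.x.round(4),res(r.x,wh).round(1))
    r=least_squares(lambda p:res([p[0],p[1],0,p[2]],wh),[100,0,0]);print(" x0=0",r.x.round(4),np.abs(r.fun).max())
# candle & cup
print(ms([(89,215),(718,313)],[.09,.08],220,60,4,"top"))
c=capture("top");crop(c,"t17",220,420,60,200,4)
E
```

```text
[ 9.32008e+01 -8.10000e-03  1.10000e-02  8.50000e-03] [-0.3  0.3  1.2 -0.2 -0.6 -0.4 -0.4  0.3]
 x0=0 [ 1.001024e+02 -8.200000e-03  8.600000e-03] 1.1650872366570297
[ 9.46336e+01 -3.30000e-03  1.17000e-02  3.50000e-03] [ 0.3  0.5  0.4  0.7  0.1 -0.2 -0.7 -0.8]
 x0=0 [ 1.012335e+02 -4.500000e-03  2.900000e-03] 1.0462675623297457
[ 9.90104e+01 -6.90000e-03  2.70000e-03  5.40000e-03] [-0.6 -0.7  0.7 -1.1 -1.1 -0.6 -0.9  0.3 -0.1  0.   0.5 -0.5  0.2 -1.8
 -1.1 -1.5]
 x0=0 [ 1.006515e+02 -7.000000e-03  5.400000e-03] 1.837206211779062
[0.617 0.096 0.09 ] stand: -0.0778 0.1775
[ 0.5717 -0.2612  0.08  ] stand: -0.0351 -0.18
[array([0.61701633, 0.09598306, 0.09      ]), array([ 0.57167007, -0.2611691 ,  0.08      ])]
```

View pics/t17.png

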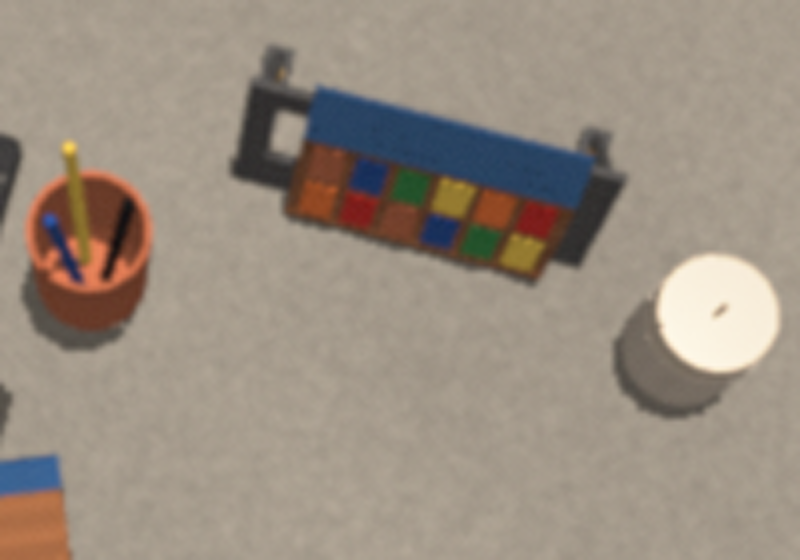

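```bash
python3 -c "
from workcell import *
print(read_state()['force']); print(hand_in())"
```

```text
[ 0.73547162 -0.42437771  0.20166751]
the job is handed in; nothing more can be done
None
```

The swatch board is leaning on the black stand with the colours facing the robot's side, and I handed the job in at about 24 s of the 61 s allowed.

**What I did:** I pushed the board along the desk with two open fingers on its nose. It turned square and met the foot of the stand with about 7 N. I then hooked the tilted fingertips under the nose, swung it up around the foot, and pressed it back with about 9 N. After that I backed the arm well clear.

**Last checks:**
- **Lean:** a camera fit with the foot assumed in the corner gave 100–101° of tip, against 102° for flush. I put the difference down to measurement error. Freeing the foot position made the fit ill-conditioned: 93–95° from one camera, 99° from both. I relied on the flush look in the pictures and the firm press, so the foot being exactly in the corner is not independently confirmed.
- **Centring:** the board is 5–8 mm to the candle side of the middle and about 0.5° or less off square. The two cameras disagreed by about 4 mm on the sideways offset.
- **Pencil cup and candle:** they look unmoved in the last top view.
- **Robot:** it was touching nothing when I handed in.

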